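# Set the seasonings and spoon out round three tasting dishes

## Robot

A 6-joint arm with a two-finger parallel gripper is mounted at the origin on a cart in front of the work surface, level with it; the furniture and walls round the work are solid. World frame = base frame: x ahead of the robot, y to its left, z up, the work surface at z = 0. Lengths are in m, angles in rad, forces in N, time in s.
With the tool pointing down it reaches from about 0.35 to 0.725 m from the base axis. Payload 4.3 kg.
Tool frame: the origin (TCP) lies at the very end of the fingers, on their centre line; the grasp point (between the pads) lies 19 mm behind it; z points along the fingers, y is the direction in which the jaws open and shut (so a half turn about z gives the same grasp; the last joint's range is limited). The gripper opens to 85 mm and grips with 20 to 120 N. Pads are 22 mm wide; open, the fingers measure 114 mm over their backs; the gripper's body (76 mm by 85 mm) begins 54 mm behind the grasp point. The pads swing forward as they close: fully open they stand 13 mm farther back than shut.
Start: joints at [1.103, 0.377, 0.081, 1.274, 0, 1.46], TCP at [0.201, 0.539, 0.231] pointing down, gripper open.
Joint ranges: [-2.72, 2.72], [-0.84, 1.66], [-1.02, 1.22], [-1.77, 2.12], [-1.37, 1.28], [-3.14, 3.14]. Speed limits (rad/s): [2.57, 2.57, 3.14, 3.14, 3.14, 3.14].

## Interface

Orientations are given as a unit quaternion [w, x, y, z].
In Python, from bench import * gives the robot as it stands. The module is installed in compiled form; this text tells all that it offers.
- The arm moves only by the tool apply_moves, never from a script. Its argument "commands" is a list that holds one entry, the list of rows, each a list of 5 numbers: the closure, from -1 (fully open) to 1 (shut), then the shift along the tool's x, y, z in mm, then the turn about the tool's z in degrees. In form: [[[jaw, tx, ty, tz, spin], ...]]. A call has 1 to 8 rows; each row is the pose to reach, as a shift and turn from the pose commanded when the call began, along the tool's axes at that moment; what a row does not reach only later rows make up. A row lasts 1/8 s, in which the tool goes at most 62.5 mm and 10.7 degrees, less where a joint would pass 70% of its speed; a pose out of reach is approached as far as the arm can. A call with a gripper value outside its range is refused whole. The fingers move at their own pace and stop on an object; the grip force is fixed at half the most. Time passes only in rows, so rows that repeat a pose let the fingers close. It gives the time, the measured TCP pose, the force and the opening at its end, in the units of the state.
- observe(): the state, without advancing time (a new reading comes with each control period).
- read_camera(name): name is "scene" or "top" or "wrist"; returns a dict with "frame" (384x512x3 uint8, blue, green, red), "fov_y" (degrees; the focal length in pixels is half the picture's height over the tangent of half this angle, whatever the lens; pixels are square), "cx", "cy" (the principal point, pixels), "pose" (4x4, takes a point from camera to world coordinates). Camera axes: x right, y down, z forward; pixel columns grow to the right and rows downward; lengths in m; the calibration is good to about 2 mm. A picture is of the moment at which its call begins. There is no depth.
- hand_in(): hands the job in, once; it reports no verdict.
The state is a dict: "time_s": time; "q": joint angles; "qd": joint speeds; "joint_efforts": joint torques, N m; "ee_pos": TCP position; "tcp_rot": TCP orientation; "force": force on the tool from outside, world axes, zero at the start; "wrist_torque": the same for the moment, N m; "gripper_width": finger opening in m.
Only numpy, scipy, OpenCV 4.12 (cv2) and the standard library are available. Lean on these libraries where they do the work, as an engineer would, in place of code of your own. Each camera call takes 0.05 s, during which the arm holds its last target.

## Task

The three small tasting dishes in the row nearest the robot need setting out, left and behind being as seen from the robot: stand the black-capped spice jar straight behind the tomato dish, the green-capped one straight behind the broccoli dish with the salt shaker directly to its left, and lay the spoon directly to the left of the potato dish, bowl up, pointing straight away from the robot with its handle end towards the robot. Leave a gap of about 2 cm between neighbours each time (behind a dish: from its rim to the jar; beside the dish: from its rim to the widest part of the spoon), keep the jars and shaker standing upright, and do not shift the dishes, the blue timer or the paper tub behind them.

Things in the scene. Friction and masses are not known exactly. Their poses are not given: they have to be found in the camera images.
- tomato_dish: round cream-coloured dish, 90 mm across and 20 mm high, holding red tomato pieces; loose, but must stay where it stands. Origin: centre of its underside, on the table. At the start x points away from the robot, y to its left. The three dishes stand in a loose row across the near table (others like them far behind or on the side table are room clutter), in any order, centres about 165 mm apart.
- potato_dish: round cream-coloured dish, 90 mm across and 20 mm high, holding tan potato pieces; loose, but must stay where it stands. Origin: centre of its underside, on the table. At the start x points away from the robot, y to its left. 
- broccoli_dish: round cream-coloured dish, 90 mm across and 20 mm high, holding green broccoli; loose, but must stay where it stands. Origin: centre of its underside, on the table. At the start x points away from the robot, y to its left. 
- black_cap_jar: spice jar with a dark brown-black cap (its round top brown with a small green patch), round, 44 mm across, 105 mm tall, about 0.1 kg, loose and standing upright. Origin: centre of its underside. z up.
- green_cap_jar: spice jar with a green cap (its round top dark green with a white patch), round, 46 mm across, 106 mm tall, about 0.1 kg, loose and standing upright. Origin: centre of its underside. z up.
- salt_shaker: clear and grey salt shaker with a domed grey top with holes, on the near table, round, 44 mm across, 90 mm tall, about 0.1 kg, loose and standing upright. Origin: centre of its underside. z up.
- spoon: steel spoon lying flat, bowl upward, 188 x 38 x 15 mm, 45 g. Origin: middle of its length, at the height of the table. x runs from the handle end (-94 mm) to the bowl's tip (+94 mm), z up. Grip it across the middle, where it is 25 to 29 mm wide to the fingers 5 mm up (the slim handle collides as a solid wedge); reach down until the fingertips nearly touch the table.
- spoon_bowl (a point): the middle of the spoon's bowl, 70 mm from the spoon's origin towards the tip, 8 mm above its underside.
- timer: white kitchen timer with a blue dial, 72 mm across, 37 mm high; bystander, leave it. Origin: centre of its underside.
- tub: white, blue and red paper food tub behind the dishes, 72 mm across, 71 mm tall; bystander, leave it. Origin: centre of its underside.
Not all that is in view belongs to the job. Leave any pink or purple look-alike of the black_cap_jar alone.

How it is judged:
At the end, for the whole second after the job is handed in: Jars 73-108 mm behind their dishes (centres), 15 mm sideways; shaker 50-85 mm left of the green-capped jar and 65-116 mm behind the dish's centre; spoon's middle 69-104 mm left of the dish's centre, 45 mm in x, within 0.2 rad of x, bowl away, flat; jars upright (0.1 rad); all released, at rest (x of black_cap_jar in the frame of tomato_dish between 0.073 and 0.108 m and y of black_cap_jar in the frame of tomato_dish between -0.015 and 0.015 m and x of green_cap_jar in the frame of broccoli_dish between 0.073 and 0.108 m and y of green_cap_jar in the frame of broccoli_dish between -0.015 and 0.015 m and x of salt_shaker in the frame of broccoli_dish between 0.065 and 0.116 m and y of salt_shaker in the frame of broccoli_dish between 0.035 and 0.105 m and horizontal distance between salt_shaker and green_cap_jar between 0.05 and 0.085 m and y of spoon in the frame of potato_dish between 0.069 and 0.104 m and x of spoon in the frame of potato_dish between -0.045 and 0.045 m and angle between the x axis of spoon and the x axis of potato_dish, either way round below 0.2 rad and x of spoon_bowl in the frame of potato_dish above 0.01 m and height (world z) of each of spoon, black_cap_jar, green_cap_jar, salt_shaker below 0.008 m and angle between spoon's own z axis and vertical below 0.12 rad and angle between each of black_cap_jar, green_cap_jar, salt_shaker's own z axis and vertical below 0.1 rad and linear speed of each of black_cap_jar, green_cap_jar, salt_shaker, spoon below 0.02 m/s and contact force between the fingers and black_cap_jar below 0.1 N and contact force between the fingers and green_cap_jar below 0.1 N and contact force between the fingers and salt_shaker below 0.1 N and contact force between the fingers and spoon below 0.1 N); the robot touches nothing.
It fails at once if a tasting dish is shifted by more than 15 mm (distance of any of tomato_dish, potato_dish, broccoli_dish from where it was at the start of the episode above 0.015 m).
It fails at once if the timer or the tub is shifted by more than 25 mm (distance of any of timer, tub from where it was at the start of the episode above 0.025 m).
It also fails if it takes over 115 s, if anything falls off the work surface, if the arm or the gripper's body presses on something with over 40 N, if the wrist force passes 120 N, or if a joint passes its speed limit or range.

## Working session

There is one attempt and no reset: what is moved stays moved. The work goes in short steps, Python scripts to look and compute and a tool call to move; the robot and the scene stay as the last step left them, time stands still between calls to the robot, and variables do not carry over. Pictures are saved under pics/ and viewed, and the job is handed in when it is done.

Besides the shell and the picture viewer there is one more tool, called after ">>>" as name([rows], argument=value, ...), one row to a line, values as JSON. apply_moves: Moves the arm, as the interface text tells. Its arguments: {"type":"object","properties":{"commands":{"type":"array"}},"required":["commands"]}

```bash
mkdir -p pics; python3 - <<'E'
from bench import *
import cv2,pickle
o=observe();print(o)
d={}
for n in("scene","top","wrist"):
    c=read_camera(n);d[n]=c;cv2.imwrite(f"pics/{n}0.png",c["frame"]);print(n,c["fov_y"],c["cx"],c["cy"],c["pose"].round(3).tolist())
pickle.dump(d,open("c0.pkl","wb"))
E
```

```text
{'time_s': 0.0, 'q': array([1.10270286e+00, 3.78140499e-01, 7.96225223e-02, 1.27441535e+00,
       2.64003204e-05, 1.46052144e+00]), 'qd': array([ 0.00058461, -0.00064911, -0.00096356,  0.00051024, -0.00055639,
       -0.00084134]), 'joint_efforts': array([-3.71258338e-04, -4.63603878e+01,  2.69876772e+01,  2.09210295e-02,
       -2.46751088e-04, -1.42653755e-08]), 'ee_pos': array([0.20105382, 0.5379929 , 0.23031538]), 'tcp_rot': array([-3.17356133e-04,  1.77956291e-01,  9.84037813e-01, -1.02036670e-03]), 'force': array([ 0.36948886, -0.36972826, -0.32999669]), 'wrist_torque': array([-0.01924688,  0.0517193 , -0.00212854]), 'gripper_width': 0.08557349017454088}
scene 43.72534455730919 250.2173025167215 189.99031630764375 [[0.704, -0.483, 0.52, -0.371], [-0.71, -0.485, 0.511, -0.991], [0.005, -0.729, -0.685, 1.349], [0.0, 0.0, 0.0, 1.0]]
top 54.56086190969506 257.20685935979884 192.76793233439778 [[0.028, -0.989, 0.142, 0.426], [-1.0, -0.03, -0.008, -0.036], [0.012, -0.142, -0.99, 1.332], [0.0, 0.0, 0.0, 1.0]]
wrist 71.63725695165296 253.90121129216826 195.06321409207533 [[0.351, 0.889, 0.294, 0.126], [0.936, -0.333, -0.112, 0.566], [-0.002, 0.314, -0.949, 0.373], [0.0, 0.0, 0.0, 1.0]]
```

View pics/scene0.png

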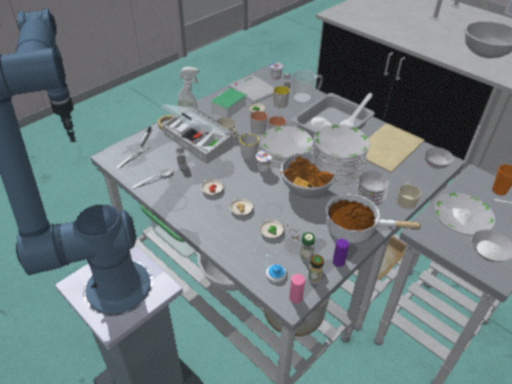

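View pics/top0.png

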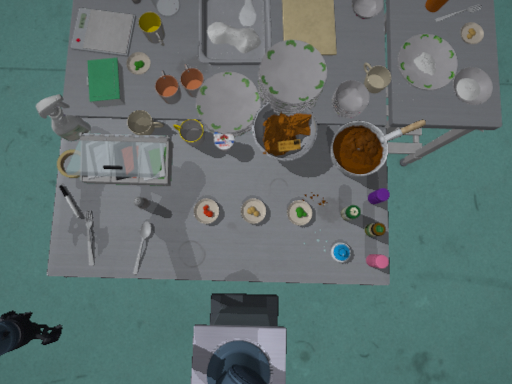

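View pics/wrist0.png

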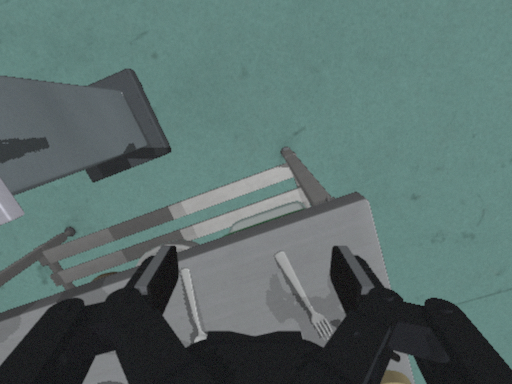

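```bash
cat > h.py <<'E'
import numpy as np,cv2
def px(c,u,v,z):
    f=192/np.tan(np.radians(c["fov_y"]/2)); P=c["pose"]
    d=P[:3,:3]@np.array([(u-c["cx"])/f,(v-c["cy"])/f,1]); o=P[:3,3]
    return o+d*(z-o[2])/d[2]
def proj(c,p):
    f=192/np.tan(np.radians(c["fov_y"]/2)); P=c["pose"]
    q=P[:3,:3].T@(np.array(p)-P[:3,3]); return np.array([c["cx"]+f*q[0]/q[2],c["cy"]+f*q[1]/q[2]])
def crop(c,u0,v0,u1,v1,k,name):
    im=cv2.resize(c["frame"][v0:v1,u0:u1],None,fx=k,fy=k,interpolation=cv2.INTER_CUBIC)
    for u in range((u0+9)//10*10,u1,10):
        cv2.line(im,((u-u0)*k,0),((u-u0)*k,6 if u%50 else 14),(0,255,255),1)
        if u%20==0: cv2.putText(im,str(u),((u-u0)*k,24),0,.4,(0,255,255),1)
    for v in range((v0+9)//10*10,v1,10):
        cv2.line(im,(0,(v-v0)*k),(6,(v-v0)*k),(0,255,255),1); cv2.putText(im,str(v),(8,(v-v0)*k+4),0,.4,(0,255,255),1)
    cv2.imwrite("pics/"+name,im)
E
python3 - <<'E'
import pickle
from h import *
d=pickle.load(open("c0.pkl","rb"));c=d["top"]
crop(c,285,180,395,275,7,"a.png")
crop(c,50,180,180,280,6,"b.png")
crop(c,180,120,325,235,5,"c.png")
s=d["scene"];crop(s,250,210,370,310,6,"d.png")
E
```

```text
(no output)
```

View pics/a.png

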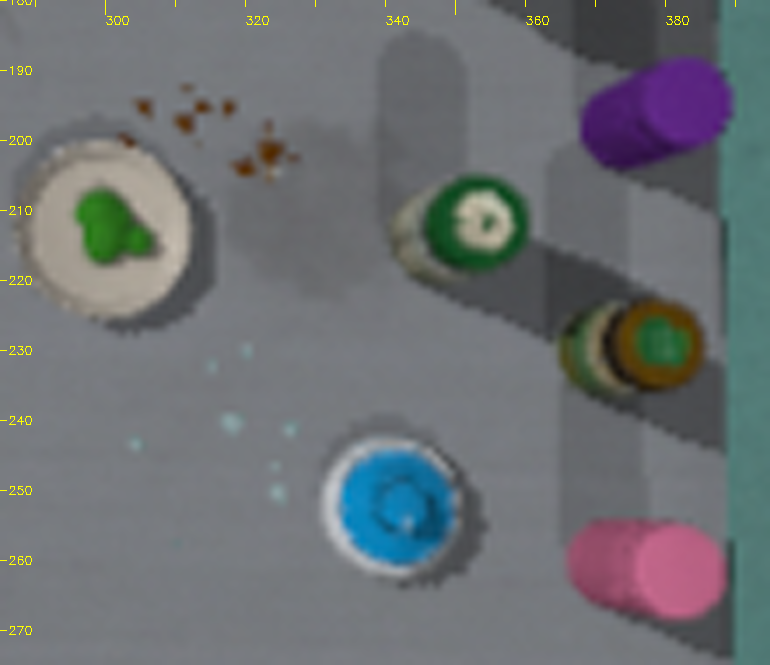

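View pics/b.png

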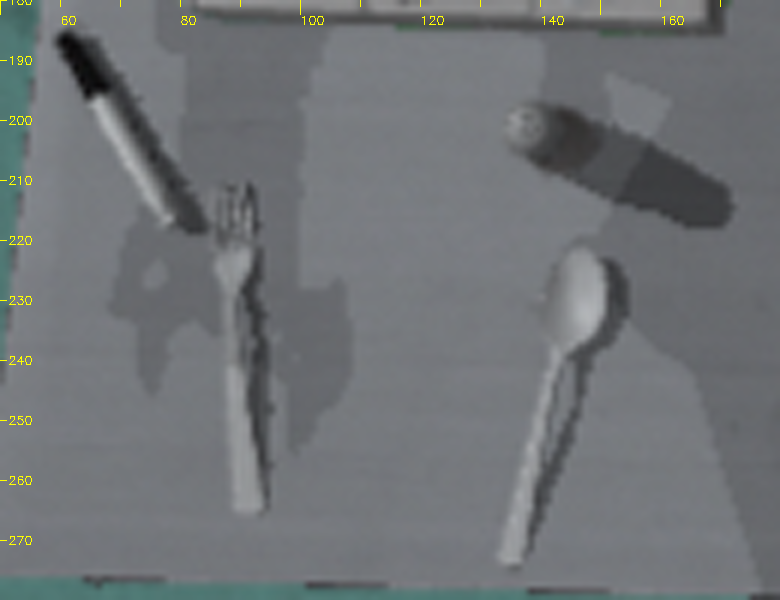

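View pics/c.png

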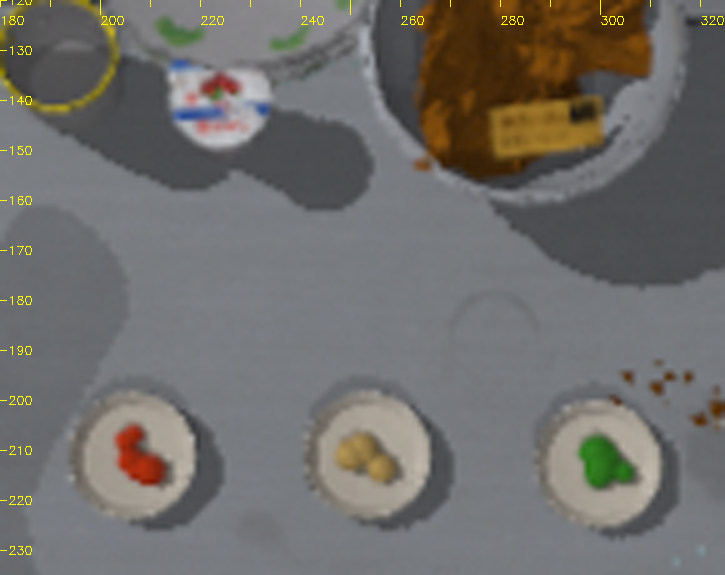

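View pics/d.png

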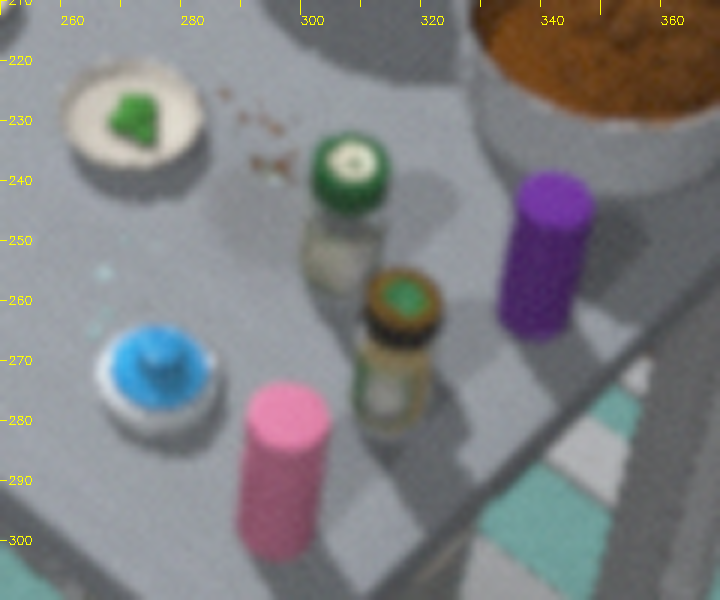

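```bash
python3 - <<'E'
import pickle
from h import *
d=pickle.load(open("c0.pkl","rb"));c=d["top"];s=d["scene"]
for n,u,v,z in [("tom",206.8,210.8,.02),("pot",253.5,210.8,.02),("bro",299.8,212.8,.02),("timer",340.9,252.3,.02),("tub",220.5,138,.071),("black",379,229,.105),("green",353,211.7,.106),("salt",137.5,200.8,.088),("tip",147.5,221.2,.01),("hand",135,274.2,.005),("purple",381,194,.1),("pink",381.5,261.5,.1)]:
    p=px(c,u,v,z);print(n,p.round(4),np.hypot(*p[:2]).round(3),"scene",proj(s,p).round(1))
print("scene")
for n,u,v,z in [("black",316.8,258.5,.105),("green",308,236.5,.106),("bro",272.3,229,.02)]:print(n,px(s,u,v,z).round(4))
crop(s,110,130,300,260,4,"e.png")
E
```

```text
tom [0.5444 0.1293 0.02  ] 0.56 scene [211.7 185.8]
pot [ 0.5492 -0.0354  0.02  ] 0.55 scene [240.7 205.4]
bro [ 0.547  -0.1993  0.02  ] 0.582 scene [270.9 227.7]
timer [ 0.413  -0.3445  0.02  ] 0.538 scene [275.3 270.2]
tub [0.7958 0.0873 0.071 ] 0.801 scene [261.9 153.4]
black [ 0.4933 -0.4507  0.105 ] 0.668 scene [316.5 258.9]
green [ 0.5479 -0.365   0.106 ] 0.658 scene [307.1 235.9]
salt [0.565  0.3541 0.088 ] 0.667 scene [179.2 146.4]
tip [0.5023 0.338  0.01  ] 0.605 scene [171.9 168.8]
hand [0.3175 0.3698 0.005 ] 0.487 scene [131.8 186.8]
purple [ 0.6108 -0.4613  0.1   ] 0.765 scene [340.5 242.3]
pink [ 0.3878 -0.4587  0.1   ] 0.601 scene [297.4 279.8]
scene
black [ 0.4951 -0.4504  0.105 ]
green [ 0.5479 -0.3687  0.106 ]
bro [ 0.5458 -0.2076  0.02  ]
```

View pics/e.png

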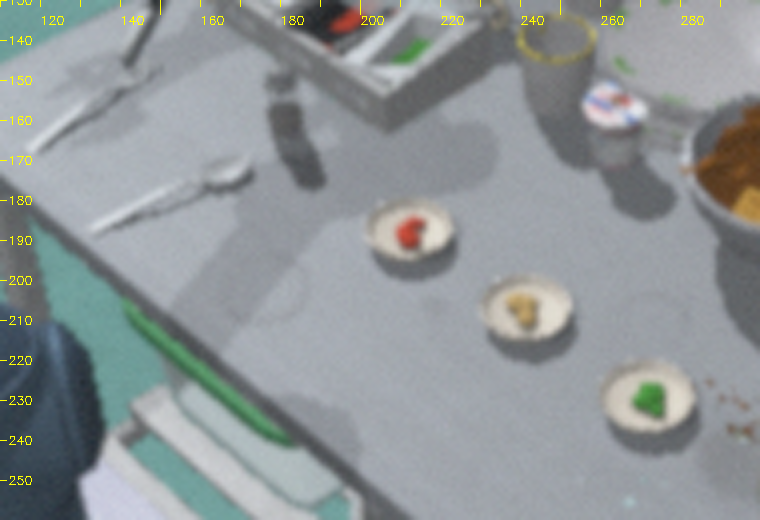

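```bash
cat >> h.py <<'E'
def go(o,*tg):
    from scipy.spatial.transform import Rotation as R
    q=o["tcp_rot"];r=R.from_quat([q[1],q[2],q[3],q[0]]).as_matrix()
    yaw=np.degrees(np.arctan2(r[1,1],r[0,1]))
    print("tcp",o["ee_pos"].round(4),"yaw",yaw.round(1),"tilt",r[:,2].round(3),"w",o["gripper_width"].round(4),"F",o["force"].round(1),"t",o["time_s"].round(2))
    for t in tg:
        d=r.T@(np.array(t[:3])-o["ee_pos"])*1000
        s=-(t[3]-yaw); s=(s+90)%180-90
        print(t,"->",d.round(1),"spin",s.round(1))
E
python3 - <<'E'
from bench import *
from h import *
import pickle
go(observe(),(.48,.35,.23,90))
c=pickle.load(open("c0.pkl","rb"))["top"]
print(px(c,283,161,.1),px(c,345,172,.1),px(c,140,184,.03))
E
```

```text
Traceback (most recent call last):
  File "h.py", line 21, in go
    print("tcp",o["ee_pos"].round(4),"yaw",yaw.round(1),"tilt",r[:,2].round(3),"w",o["gripper_width"].round(4),"F",o["force"].round(1),"t",o["time_s"].round(2))
                                                                                   ^^^^^^^^^^^^^^^^^^^^^^^^
AttributeError: 'float' object has no attribute 'round'
```

```bash
sed -i 's/o\["gripper_width"\].round(4)/round(o["gripper_width"],4)/; s/o\["time_s"\].round(2)/round(o["time_s"],2)/' h.py
python3 - <<'E'
from bench import *
from h import *
import pickle
go(observe(),(.48,.35,.23,90))
c=pickle.load(open("c0.pkl","rb"))["top"]
print(px(c,283,161,.1),px(c,345,172,.1),px(c,140,184,.03))
E
```

```text
tcp [0.2011 0.5382 0.2306] yaw 69.5 tilt [-0.001 -0.001 -1.   ] w 0.0856 F [-0.4 -0.8 -0.3] t 0.15
(0.48, 0.35, 0.23, 90) -> [-327.1  -78.6    0.6] spin -20.5
[ 0.71377435 -0.13025432  0.1       ] [ 0.68229931 -0.34056924  0.1       ] [0.63136938 0.3678859  0.03      ]
```

>>> apply_moves([
  [[-1,-55,-13,0,-5],[-1,-110,-26,0,-10],[-1,-165,-39,0,-15],[-1,-220,-52,0,-20.5],[-1,-275,-66,0,-20.5],[-1,-327,-78.5,0,-20.5],[-1,-327,-78.5,0,-20.5],[-1,-327,-78.5,0,-20.5]],
])

```text
time_s: 1.15
ee_pos: [0.4797, 0.3505, 0.2309]
tcp_rot: [-0.001, 0.0, 1.0, -0.0]
force: [0.3, 0.0, -0.2]
gripper_width: 0.0855
```

```bash
cat > look.py <<'E'
import sys,pickle,cv2
from bench import *
from h import *
n=sys.argv[1];cam=sys.argv[2] if len(sys.argv)>2 else "wrist"
c=read_camera(cam);pickle.dump(c,open(n+".pkl","wb"))
crop(c,0,0,512,384,1,n+"_1.png")
im=cv2.resize(c["frame"],(768,576),interpolation=cv2.INTER_CUBIC);cv2.imwrite("pics/"+n+".png",im)
go(observe())
E
python3 look.py w1
```

```text
tcp [0.4792 0.351  0.231 ] yaw 90.0 tilt [-0.001  0.    -1.   ] w 0.0852 F [-0.7  0.4 -0.1] t 1.2
```

View pics/w1.png

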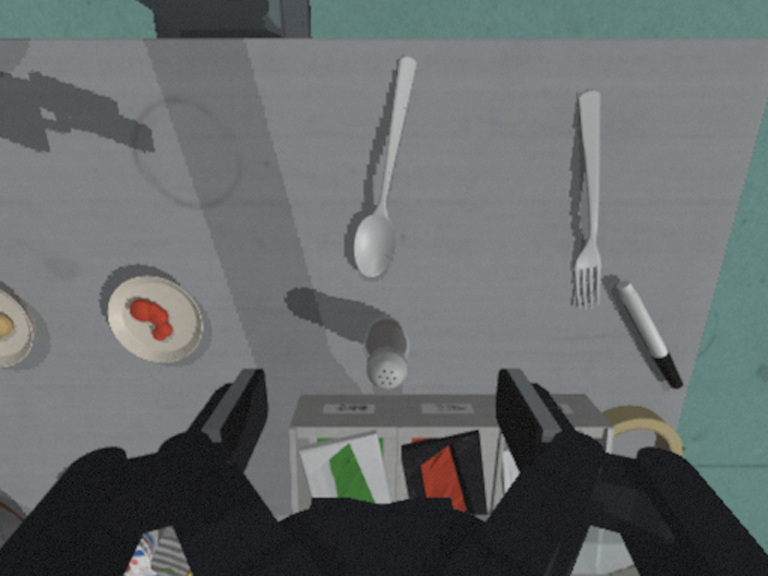

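```bash
python3 - <<'E'
import pickle
from h import *
c=pickle.load(open("w1.pkl","rb"))
for n,u,v,z in [("saltTop",388,372,.088),("saltBaseNear",386,317,.0),("tip",373,277,.008),("hand",407,58,.006),("neck",384,205,.008),("tomL",107,318,.018),("tomR",203,322,.02),("tomT",155,276,.02),("tomB",157,363,.02),("tray",387,396,.05)]:
    print(n,px(c,u/1.5,v/1.5,z).round(4))
E
```

```text
saltTop [0.5611 0.3559 0.088 ]
saltBaseNear [0.5485 0.3553 0.    ]
tip [0.5043 0.3427 0.008 ]
hand [0.3199 0.3717 0.006 ]
neck [0.437  0.3531 0.008 ]
tomL [0.542  0.0876 0.018 ]
tomR [0.5454 0.1801 0.02  ]
tomT [0.4997 0.1423 0.02  ]
tomB [0.5892 0.1283 0.02  ]
tray [0.6078 0.3558 0.05  ]
```

```bash
python3 - <<'E'
from bench import *
from h import *
go(observe(),(.412,.357,.06,81),(.412,.357,.003,81))
E
```

```text
tcp [0.4792 0.351  0.231 ] yaw 90.0 tilt [-0.001  0.    -1.   ] w 0.0852 F [-0.7  0.4 -0.1] t 1.2
(0.412, 0.357, 0.06, 81) -> [ 67.1   6.1 171.1] spin 9.0
(0.412, 0.357, 0.003, 81) -> [ 67.    6.1 228.1] spin 9.0
```

>>> apply_moves([
  [[-0.5,30,3,40,4.5],[-0.3,67,6,90,9],[-0.2,67,6,140,9],[-0.2,67,6,180,9],[-0.2,67,6,205,9],[-0.2,67,6,215,9],[-0.2,67,6,215,9]],
])

```text
time_s: 2.08
ee_pos: [0.4123, 0.357, 0.0163]
tcp_rot: [-0.0, 0.078, 0.997, -0.0]
force: [0.1, 0.0, 1.3]
gripper_width: 0.0508
```

```bash
python3 look.py w2
```

```text
tcp [0.4132 0.3573 0.0171] yaw 81.1 tilt [ 0.001  0.001 -1.   ] w 0.0511 F [0.1 1.6 0.4] t 2.12
```

View pics/w2.png

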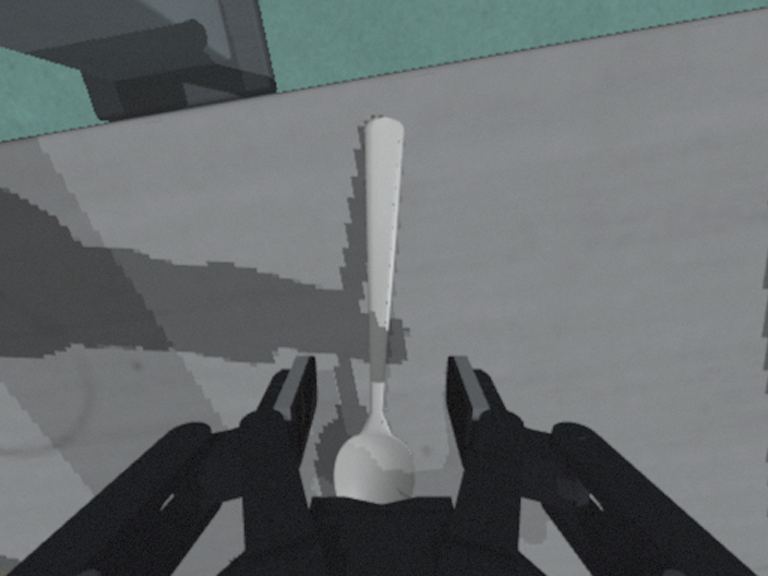

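>>> apply_moves([
  [[-0.2,0,0,8,0],[-0.2,0,0,13,0],[-0.2,0,0,13,0],[0.1,0,0,13,0],[0.4,0,0,13,0],[0.7,0,0,13,0],[0.7,0,0,13,0],[0.7,0,0,13,0]],
])

```text
time_s: 3.12
ee_pos: [0.4135, 0.3568, 0.004]
tcp_rot: [0.0, 0.078, 0.997, 0.0]
force: [-1.1, -1.0, 5.9]
gripper_width: 0.0257
```

```bash
python3 look.py w3
```

```text
tcp [0.4135 0.3568 0.004 ] yaw 81.0 tilt [ 0.001  0.001 -1.   ] w 0.0256 F [-0.5 -1.5  5.6] t 3.17
```

View pics/w3.png

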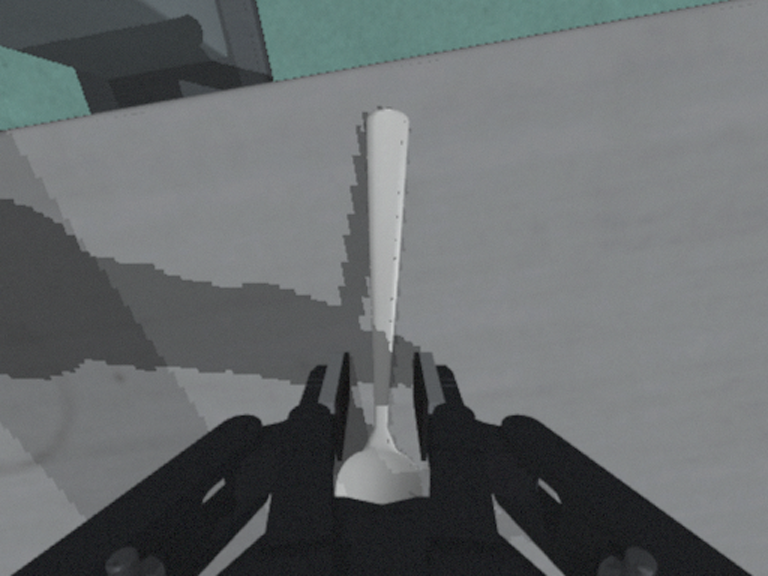

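```bash
python3 - <<'E'
from bench import *
from h import *
go(observe(),(.4135,.3568,.15,81),(.50,.05,.15,90))
E
```

```text
tcp [0.4135 0.3568 0.004 ] yaw 81.0 tilt [ 0.001  0.001 -1.   ] w 0.0256 F [-0.5 -1.5  5.6] t 3.17
(0.4135, 0.3568, 0.15, 81) -> [-1.00e-01  1.00e-01 -1.46e+02] spin -0.0
(0.5, 0.05, 0.15, 90) -> [-133.6 -289.4 -146.1] spin -9.0
```

>>> apply_moves([
  [[0.7,0,0,-15,0],[0.7,0,0,-45,0],[0.7,0,0,-90,0],[0.7,0,0,-130,0],[0.7,0,0,-146,0]],
])

```text
time_s: 3.8
ee_pos: [0.4146, 0.3576, 0.153]
tcp_rot: [0.002, 0.078, 0.997, 0.002]
force: [-0.4, 1.5, -1.2]
gripper_width: 0.0254
```

>>> apply_moves([
  [[0.7,-13,-29,0,-1],[0.7,-33,-72,0,-3],[0.7,-53,-115,0,-4],[0.7,-73,-158,0,-5],[0.7,-93,-201,0,-7],[0.7,-113,-245,0,-9],[0.7,-127,-276,0,-9],[0.7,-133.5,-289,0,-9]],
])

```text
time_s: 4.8
ee_pos: [0.5003, 0.0486, 0.15]
tcp_rot: [0.0, 0.001, 1.0, 0.0]
force: [0.6, 0.8, 0.3]
gripper_width: 0.0255
```

>>> apply_moves([
  [[0.7,0,0,0,0],[0.7,0,0,0,0]],
])

```text
time_s: 5.05
ee_pos: [0.4994, 0.0513, 0.1494]
tcp_rot: [-0.0, -0.001, 1.0, 0.0]
force: [0.0, -0.3, -1.7]
gripper_width: 0.0258
```

```bash
python3 look.py w4
```

```text
tcp [0.4994 0.0514 0.1493] yaw 90.1 tilt [-0.     0.001 -1.   ] w 0.026 F [ 0.4  0.5 -0.3] t 5.1
```

View pics/w4.png

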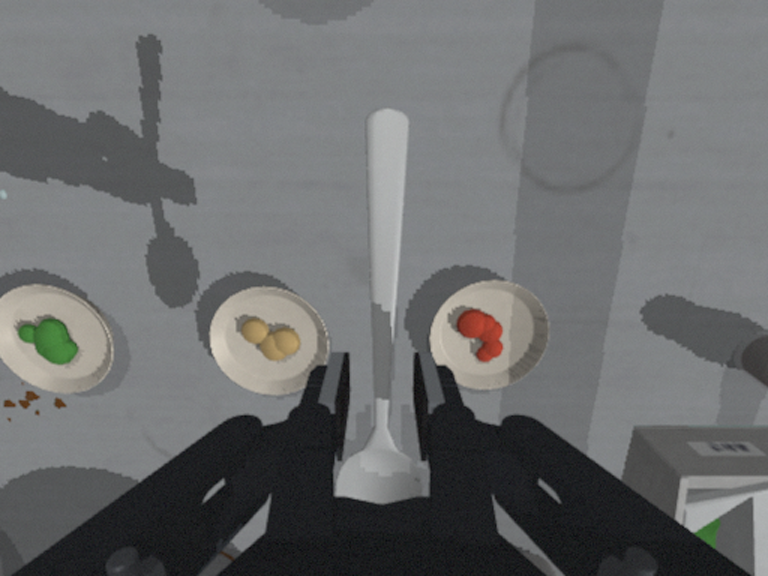

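```bash
python3 - <<'E'
import pickle
from h import *
c=pickle.load(open("w4.pkl","rb"))
def m(n,L,R,T,B,uc,vc):
    a=px(c,L/1.5,vc/1.5,.02);b=px(c,R/1.5,vc/1.5,.02);t=px(c,uc/1.5,T/1.5,.02);d=px(c,uc/1.5,B/1.5,.02)
    print(n,"y",a[1].round(4),b[1].round(4),((a+b)/2)[1].round(4),"x",t[0].round(4),d[0].round(4),((t+d)/2)[0].round(4))
m("pot",210,329,287,394,268,340);m("tom",429,549,280,389,490,335);m("bro",-5,113,284,392,54,338)
from bench import *
go(observe(),(.52,.051,.06,90),(.52,.051,.005,90))
E
```

```text
pot y -0.0766 0.0123 -0.0321 x 0.5048 0.5928 0.5488
tom y 0.0869 0.1763 0.1316 x 0.4996 0.5883 0.5439
bro y -0.2366 -0.1487 -0.1926 x 0.5026 0.5909 0.5468
tcp [0.4994 0.0514 0.1493] yaw 90.1 tilt [-0.     0.001 -1.   ] w 0.026 F [ 0.4  0.5 -0.3] t 5.1
(0.52, 0.051, 0.06, 90) -> [-20.7  -0.5  89.3] spin 0.1
(0.52, 0.051, 0.005, 90) -> [-20.7  -0.5 144.3] spin 0.1
```

>>> apply_moves([
  [[0.7,-20.5,-0.5,30,0],[0.7,-20.5,-0.5,75,0],[0.7,-20.5,-0.5,110,0],[0.7,-20.5,-0.5,130,0],[0.7,-20.5,-0.5,138,0],[0.7,-20.5,-0.5,142,0],[0.7,-20.5,-0.5,144,0],[0.7,-20.5,-0.5,144,0]],
])

```text
time_s: 6.1
ee_pos: [0.521, 0.0498, 0.0059]
tcp_rot: [0.001, -0.0, 1.0, 0.0]
force: [0.0, -0.5, -0.5]
gripper_width: 0.0254
```

```bash
python3 look.py w5
```

```text
tcp [0.521  0.0498 0.006 ] yaw 90.0 tilt [ 0.001  0.    -1.   ] w 0.0258 F [ 0.2 -0.8 -0.6] t 6.15
```

View pics/w5.png

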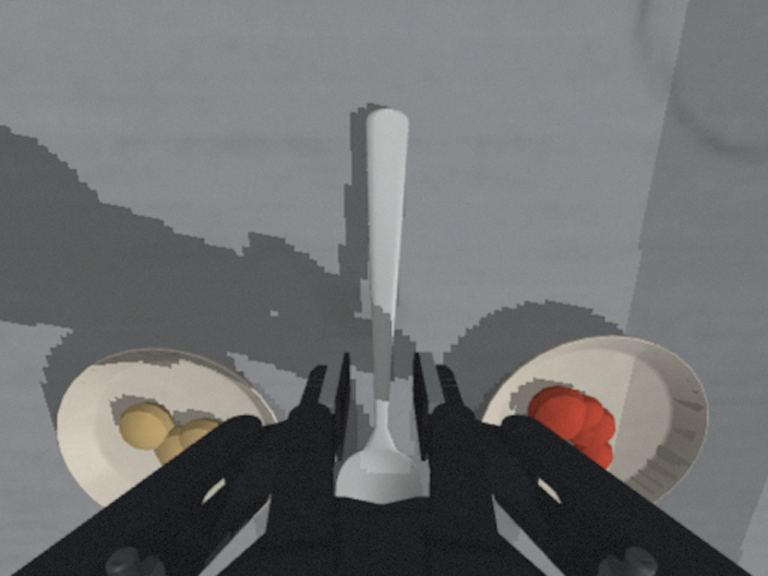

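>>> apply_moves([
  [[0.7,0,0,2,0],[0.5,0,0,2,0],[0.35,0,0,2,0],[0.2,0,0,2,0],[0.2,0,0,2,0],[0.2,0,0,2,0],[0.2,0,0,-5,0],[0.2,0,0,-20,0]],
])

```text
time_s: 7.15
ee_pos: [0.5197, 0.0498, 0.0256]
tcp_rot: [-0.001, 0.0, 1.0, 0.0]
force: [0.2, -1.1, 0.0]
gripper_width: 0.0342
```

>>> apply_moves([
  [[0.2,0,0,-40,0],[0.2,0,0,-90,0],[0.2,0,0,-130,0],[-0.6,0,0,-160,0],[-1,0,0,-170,0],[-1,0,0,-170,0]],
])

```text
time_s: 7.9
ee_pos: [0.5207, 0.0497, 0.1958]
tcp_rot: [0.001, 0.0, 1.0, 0.0]
force: [0.7, 0.7, 0.4]
gripper_width: 0.0849
```

```bash
python3 look.py w6; python3 - <<'E'
from bench import *
from h import *
go(observe(),(.50,.355,.20,90),(.565,.355,.20,90))
E
```

```text
tcp [0.5199 0.0498 0.1947] yaw 90.0 tilt [-0.001  0.    -1.   ] w 0.0855 F [-0.6 -0.1  0.1] t 7.95
tcp [0.5199 0.0498 0.1947] yaw 90.0 tilt [-0.001  0.    -1.   ] w 0.0855 F [-0.6 -0.1  0.1] t 7.95
(0.5, 0.355, 0.2, 90) -> [ 20.  305.2  -5.2] spin -0.0
(0.565, 0.355, 0.2, 90) -> [-45.  305.3  -5.2] spin -0.0
```

View pics/w6.png

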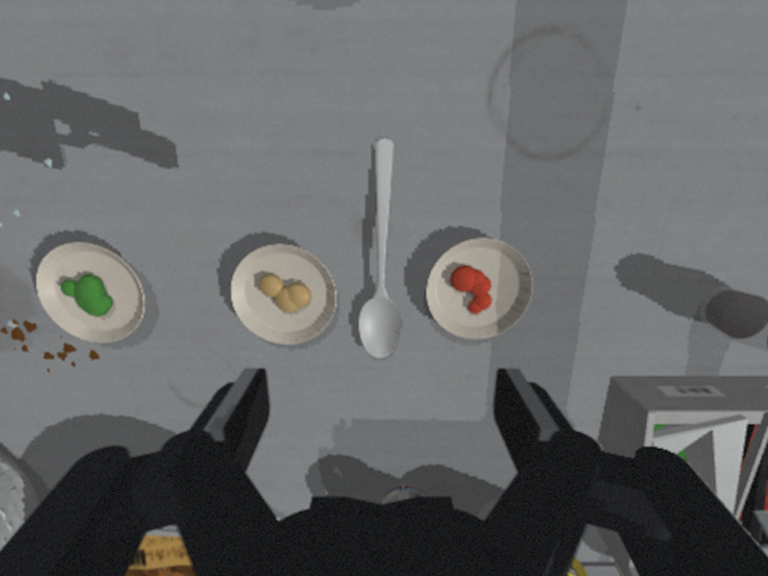

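>>> apply_moves([
  [[-1,0,30,-5,0],[-1,0,80,-5,0],[-1,-5,130,-5,0],[-1,-15,180,-5,0],[-1,-25,230,-5,0],[-1,-35,275,-5,0],[-1,-43,305,-5,0],[-1,-43,305,-5,0]],
])

```text
time_s: 8.95
ee_pos: [0.5624, 0.3563, 0.1973]
tcp_rot: [-0.002, -0.001, 1.0, -0.001]
force: [-0.1, -0.1, 0.8]
gripper_width: 0.0854
```

>>> apply_moves([
  [[-1,0,0,0,0],[-1,0,0,0,0]],
])

```text
time_s: 9.2
ee_pos: [0.563, 0.3534, 0.1999]
tcp_rot: [-0.001, 0.001, 1.0, -0.0]
force: [-0.1, 0.2, 0.8]
gripper_width: 0.0853
```

```bash
python3 look.py w7; python3 - <<'E'
import pickle
from h import *
c=pickle.load(open("w6.pkl","rb"))
for n,u,v,z in [("tip",379,358,.008),("hand",384,138,.006),("potL",231,294,.02),("potR",337,294,.02),("tomL",425,289,.02),("tomR",533,289,.02)]:
    print(n,px(c,u/1.5,v/1.5,z).round(4))
E
```

```text
tcp [0.5632 0.3535 0.2002] yaw 89.9 tilt [-0.001 -0.    -1.   ] w 0.0854 F [ 0.1 -0.3  0.9] t 9.25
tip [0.6136 0.0477 0.008 ]
hand [0.4239 0.052  0.006 ]
potL [ 0.5471 -0.0767  0.02  ]
potR [0.5472 0.0125 0.02  ]
tomL [0.5428 0.0865 0.02  ]
tomR [0.5429 0.177  0.02  ]
```

View pics/w7.png

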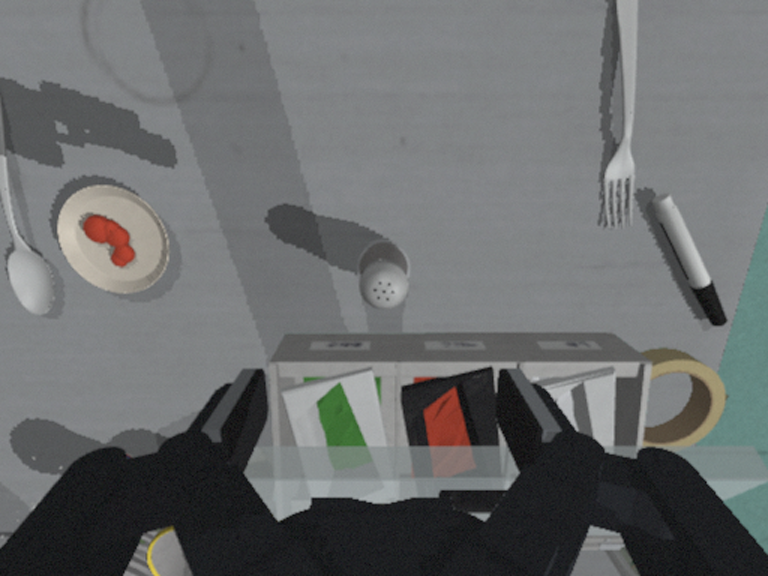

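```bash
python3 - <<'E'
import pickle
from h import *
c=pickle.load(open("w7.pkl","rb"))
print(px(c,384/1.5,291/1.5,.088),px(c,384/1.5,242/1.5,.0),px(c,384/1.5,310/1.5,.075))
for z in (.05,.1,.15,.2):
  p=px(c,400/1.5,448/1.5,z);q=px(c,400/1.5,490/1.5,z);d=pickle.load(open("c0.pkl","rb"));print(z,p,q,proj(d["scene"],p),proj(d["top"],p))
print(px(c,384/1.5,360/1.5,.04),px(c,384/1.5,334/1.5,.06))
crop(d["scene"],140,80,260,170,6,"f.png")
crop(d["top"],50,120,180,210,6,"g.png")
E
```

```text
[0.56560765 0.35520225 0.088     ] [0.54953673 0.35580414 0.        ] [0.58416357 0.35529954 0.075     ]
0.05 [0.72435414 0.36970937 0.05      ] [0.7712066  0.37031694 0.05      ] [205.43758093 136.09931521] [139.71003003 156.93895946]
0.1 [0.68306558 0.3669247  0.1       ] [0.72191429 0.36742848 0.1       ] [198.09367821 131.17843957] [135.18330106 165.4167869 ]
0.15 [0.64177702 0.36414004 0.15      ] [0.67262199 0.36454003 0.15      ] [190.33831502 125.9818596 ] [130.23804007 174.67845679]
0.2 [0.60048847 0.36135537 0.2       ] [0.62332968 0.36165157 0.2       ] [182.13591508 120.48573696] [124.81338871 184.8379469 ]
[0.6426286  0.35556488 0.04      ] [0.60965973 0.35541344 0.06      ]
```

View pics/f.png

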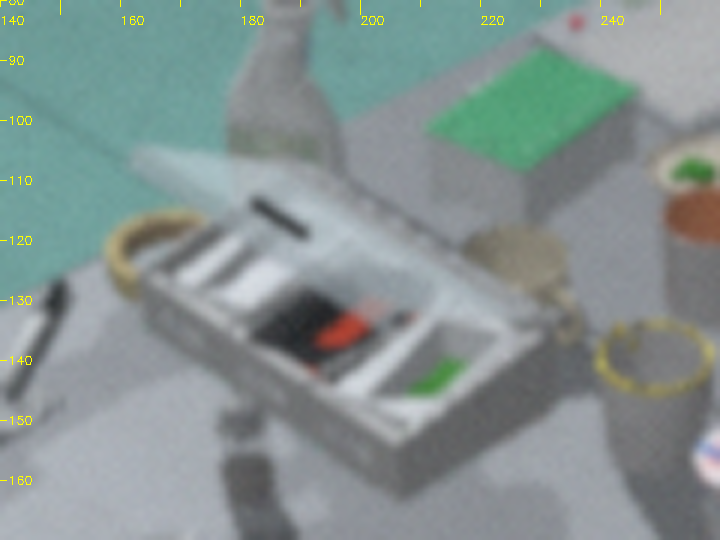

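View pics/g.png

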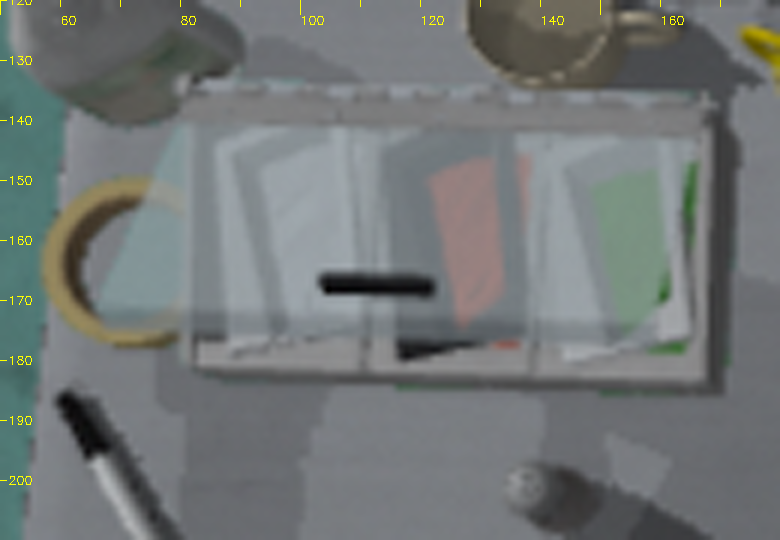

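>>> apply_moves([
  [[-1,3,2,20,0],[-1,3,2,50,0],[-1,3,2,80,0],[-1,3,2,105,0],[-1,3,2,115,0],[-1,3,2,115,0]],
])

```text
time_s: 10.0
ee_pos: [0.56, 0.3561, 0.0852]
tcp_rot: [-0.0, 0.0, 1.0, -0.0]
force: [-0.7, 0.1, -0.2]
gripper_width: 0.0851
```

```bash
python3 look.py w8;python3 look.py t8 scene; python3 - <<'E'
import pickle
from h import *
crop(pickle.load(open("t8.pkl","rb")),110,70,240,170,6,"h.png")
E
```

```text
tcp [0.5607 0.3566 0.0861] yaw 90.0 tilt [ 0.001  0.    -1.   ] w 0.0851 F [-0.3 -0.4 -0.6] t 10.05
tcp [0.5611 0.3569 0.0867] yaw 90.0 tilt [ 0.002  0.001 -1.   ] w 0.0855 F [ 0.1  0.4 -0.5] t 10.1
```

View pics/w8.png

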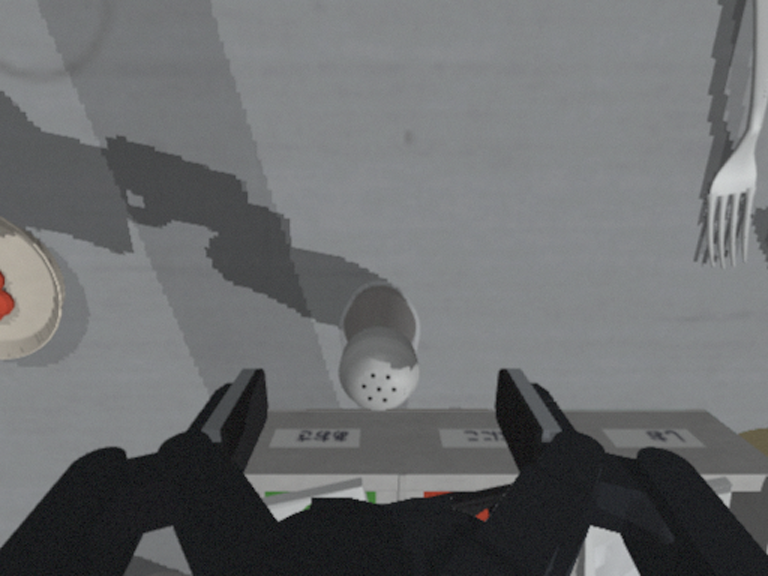

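View pics/h.png

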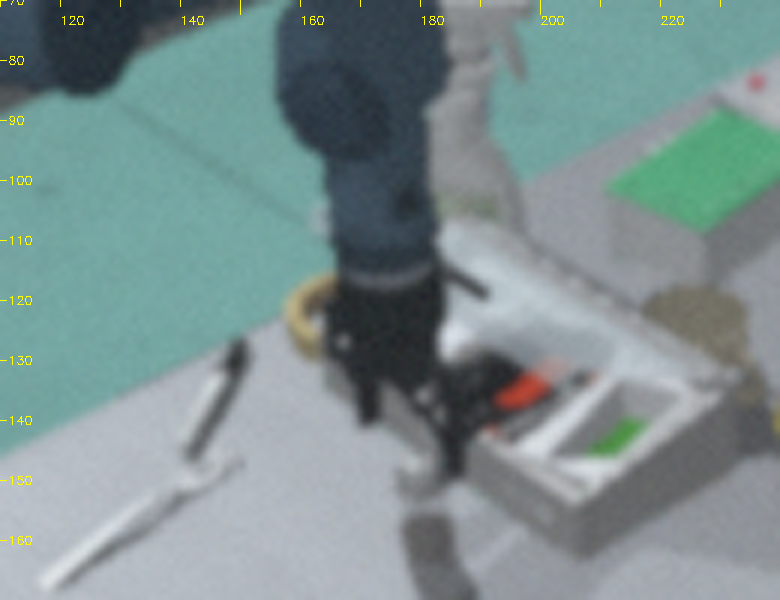

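>>> apply_moves([
  [[-1,0,0,12,0],[-1,0,0,25,0],[-1,0,0,36,0],[-1,0,0,36,0],[-0.5,0,0,36,0],[0,0,0,36,0],[0.4,0,0,36,0],[0.4,0,0,36,0]],
])

```text
time_s: 11.1
ee_pos: [0.5609, 0.3567, 0.0502]
tcp_rot: [0.001, 0.0, 1.0, 0.0]
force: [-0.8, -1.9, 4.3]
gripper_width: 0.033
```

>>> apply_moves([
  [[0.4,0,0,0,0],[0.4,0,0,0,0],[0.4,0,0,-10,0],[0.4,0,0,-40,0],[0.4,5,0,-80,0],[0.4,20,0,-110,0],[0.4,40,0,-110,0],[0.4,40,0,-110,0]],
])

```text
time_s: 12.1
ee_pos: [0.5191, 0.357, 0.1598]
tcp_rot: [-0.0, -0.001, 1.0, 0.0]
force: [0.4, -0.4, -1.2]
gripper_width: 0.033
```

```bash
python3 look.py w9; python3 - <<'E'
from bench import *
from h import *
go(observe(),(.46,.10,.16,90),(.5,-.05,.16,180),(.634,-.128,.16,180))
E
```

```text
tcp [0.5198 0.3568 0.1593] yaw 90.0 tilt [-0.001 -0.    -1.   ] w 0.0329 F [ 0.6 -0.6 -2.8] t 12.15
tcp [0.5198 0.3568 0.1593] yaw 90.0 tilt [-0.001 -0.    -1.   ] w 0.0329 F [ 0.6 -0.6 -2.8] t 12.15
(0.46, 0.1, 0.16, 90) -> [  60.  -256.8   -0.7] spin 0.0
(0.5, -0.05, 0.16, 180) -> [  20.1 -406.8   -0.7] spin -90.0
(0.634, -0.128, 0.16, 180) -> [-113.9 -484.9   -0.7] spin -90.0
```

View pics/w9.png

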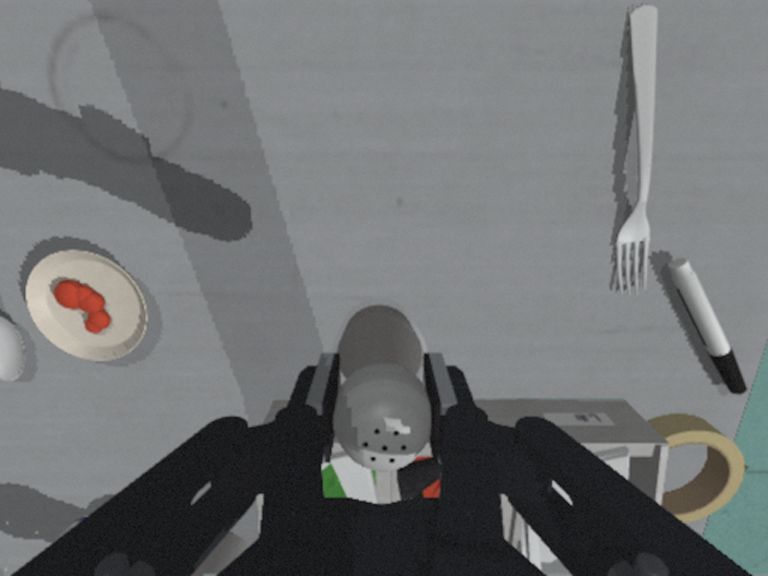

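>>> apply_moves([
  [[0.4,10,-25,0,-8],[0.4,25,-75,0,-18],[0.4,40,-130,0,-28],[0.4,45,-185,0,-38],[0.4,45,-240,0,-48],[0.4,40,-295,0,-58],[0.4,30,-350,0,-68],[0.4,20,-395,0,-78]],
])

```text
time_s: 13.15
ee_pos: [0.5004, -0.0381, 0.159]
tcp_rot: [-0.0, -0.624, 0.781, 0.0]
force: [0.4, 0.2, -2.3]
gripper_width: 0.0333
```

```bash
python3 - <<'E'
from bench import *
from h import *
go(observe(),(.632,-.133,.16,180),(.632,-.133,.052,180))
E
```

```text
tcp [ 0.5004 -0.0381  0.159 ] yaw 167.3 tilt [-0.  0. -1.] w 0.0333 F [ 0.4  0.2 -2.3] t 13.15
(0.632, -0.133, 0.16, 180) -> [  63.5 -149.3   -1.1] spin -12.7
(0.632, -0.133, 0.052, 180) -> [  63.6 -149.3  106.9] spin -12.7
```

>>> apply_moves([
  [[0.4,8,-20,0,-6],[0.4,25,-60,0,-12],[0.4,42,-100,0,-12],[0.4,57,-135,0,-12],[0.4,63.5,-149,0,-12],[0.4,63.5,-149,0,-12],[0.4,63.5,-149,0,-12]],
])

```text
time_s: 14.02
ee_pos: [0.6301, -0.131, 0.1586]
tcp_rot: [-0.0, -0.701, 0.713, 0.001]
force: [0.6, 0.1, -0.7]
gripper_width: 0.0327
```

```bash
python3 look.py w10;python3 look.py t10 top
```

```text
tcp [ 0.63   -0.1307  0.1589] yaw 179.0 tilt [-0.001  0.001 -1.   ] w 0.033 F [ 0.2 -0.3 -1.8] t 14.07
tcp [ 0.6301 -0.1306  0.1592] yaw 179.0 tilt [-0.001  0.    -1.   ] w 0.033 F [-0.3  0.2 -1.3] t 14.12
```

View pics/w10.png

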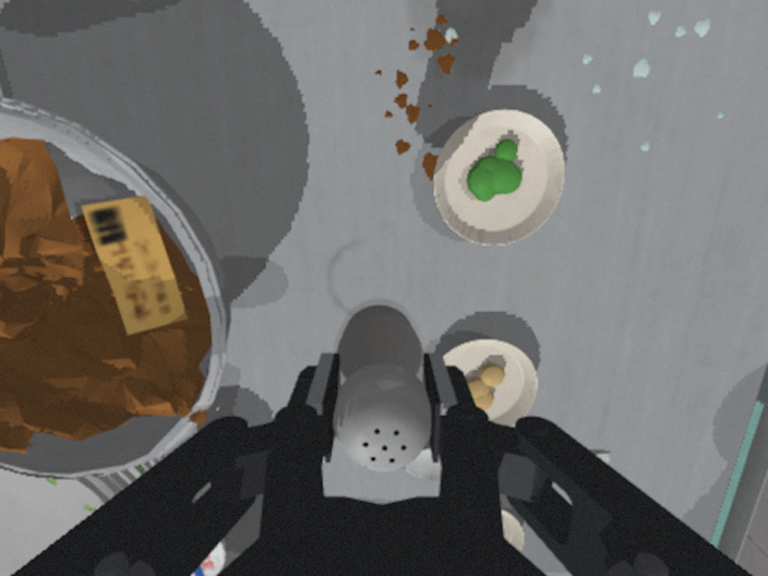

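View pics/t10.png

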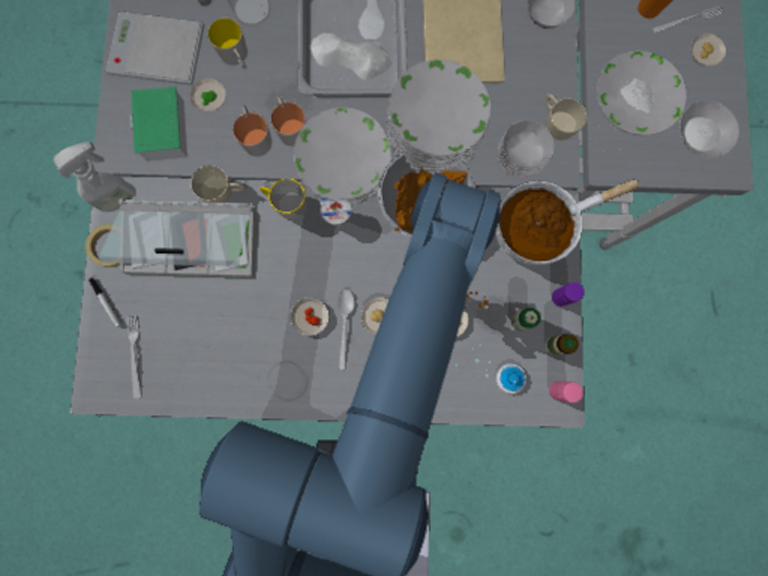

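```bash
python3 - <<'E'
import pickle
from h import *
c=pickle.load(open("w10.pkl","rb"))
for n,u,v,z in [("broFar",434,177,.02),("broNear",564,177,.02),("T",499,109,.02),("B",499,245,.02),("pot",229,340,.1),("pot",229,340,.08),("salt top",382,445,.14+.055)]:
    print(n,px(c,u/1.5,v/1.5,z).round(4))
from bench import *
go(observe(),(.632,-.133,.052,180))
E
```

```text
broFar [ 0.593  -0.2005  0.02  ]
broNear [ 0.5048 -0.1988  0.02  ]
T [ 0.552  -0.2419  0.02  ]
B [ 0.5454 -0.1529  0.02  ]
pot [ 0.7146 -0.1193  0.1   ]
pot [ 0.7231 -0.11    0.08  ]
salt top [ 0.6303 -0.1252  0.195 ]
tcp [ 0.6301 -0.1306  0.1592] yaw 179.0 tilt [-0.001  0.    -1.   ] w 0.033 F [-0.3  0.2 -1.3] t 14.12
(0.632, -0.133, 0.052, 180) -> [  2.4  -2.  107.2] spin -1.0
```

>>> apply_moves([
  [[0.4,5,-4,25,-1],[0.4,5,-4,60,-1],[0.4,5,-4,85,-1],[0.4,5,-4,98,-1],[0.4,5,-4,104,-1],[0.4,5,-4,107,-1],[0.4,5,-4,108,-1],[0.4,5,-4,108,-1]],
])

```text
time_s: 15.12
ee_pos: [0.6352, -0.1365, 0.052]
tcp_rot: [0.0, -0.707, 0.707, -0.001]
force: [-1.0, -1.2, -0.7]
gripper_width: 0.033
```

```bash
python3 look.py w11
```

```text
tcp [ 0.6352 -0.1365  0.052 ] yaw 180.0 tilt [ 0.001 -0.    -1.   ] w 0.033 F [-0.2  0.2 -1.8] t 15.18
```

View pics/w11.png

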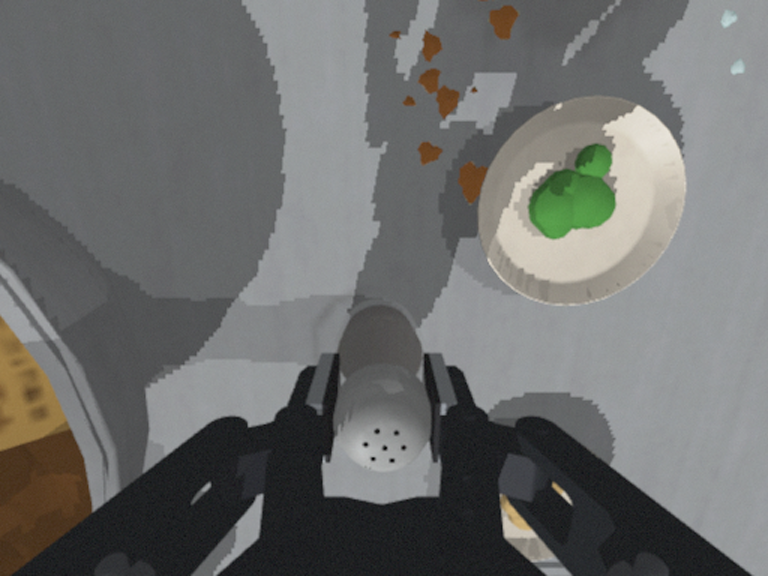

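>>> apply_moves([
  [[0.4,0,0,2,0],[0.4,0,0,2,0],[0.15,0,0,2,0],[0,0,0,2,0],[-0.3,0,0,2,0],[-0.4,0,0,2,0],[-0.4,0,0,-5,0],[-0.4,0,0,-25,0]],
])

```text
time_s: 16.18
ee_pos: [0.6336, -0.136, 0.0757]
tcp_rot: [-0.001, -0.707, 0.707, 0.001]
force: [0.1, 0.2, 1.0]
gripper_width: 0.0596
```

>>> apply_moves([
  [[-0.4,0,0,-40,0],[-0.4,0,0,-80,0],[-0.4,0,0,-115,0],[-0.4,0,0,-120,0],[-0.7,0,0,-120,0],[-1,0,0,-120,0]],
])

```text
time_s: 16.92
ee_pos: [0.6337, -0.1361, 0.1944]
tcp_rot: [-0.001, -0.707, 0.707, 0.001]
force: [0.4, -0.6, 0.0]
gripper_width: 0.085
```

```bash
python3 look.py w12;python3 - <<'E'
from bench import *
from h import *
go(observe(),(.53,-.30,.20,180),(.5479,-.366,.20,180),(.5479,-.366,.20,90))
E
```

```text
tcp [ 0.6337 -0.136   0.1944] yaw 180.0 tilt [-0.003  0.001 -1.   ] w 0.0855 F [-0.2 -0.3  0.3] t 16.98
tcp [ 0.6337 -0.136   0.1944] yaw 180.0 tilt [-0.003  0.001 -1.   ] w 0.0855 F [-0.2 -0.3  0.3] t 16.98
(0.53, -0.3, 0.2, 180) -> [164.  103.6  -5.4] spin -0.0
(0.5479, -0.366, 0.2, 180) -> [230.   85.7  -5.6] spin -0.0
(0.5479, -0.366, 0.2, 90) -> [230.   85.7  -5.6] spin 90.0
```

View pics/w12.png

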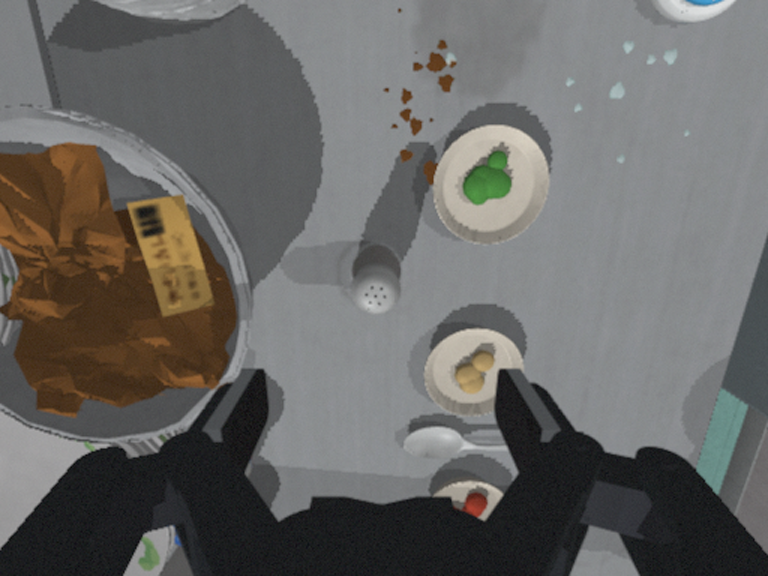

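```bash
python3 - <<'E'
import pickle
from h import *
c=pickle.load(open("w12.pkl","rb"))
for n,u,v,z in [("broFar",433,184,.02),("broNear",550,184,.02),("T",491,124,.02),("B",491,243,.02),("salt top",376,294,.088),("salt basenear",377,243,.0)]:
    print(n,px(c,u/1.5,v/1.5,z).round(4))
E
```

```text
broFar [ 0.5934 -0.1996  0.02  ]
broNear [ 0.5034 -0.1995  0.02  ]
T [ 0.5525 -0.2421  0.02  ]
B [ 0.5449 -0.1536  0.02  ]
salt top [ 0.6369 -0.1334  0.088 ]
salt basenear [ 0.6367 -0.1498  0.    ]
```

>>> apply_moves([
  [[-1,20,20,-5,0],[-1,65,50,-5,0],[-1,115,75,-5,0],[-1,165,85,-5,0],[-1,205,86,-5,0],[-1,230,86,-5,0],[-1,230,86,-5,0],[-1,230,86,-5,0]],
])

```text
time_s: 17.98
ee_pos: [0.5483, -0.3652, 0.2004]
tcp_rot: [0.0, -0.707, 0.707, 0.001]
force: [-0.6, 1.2, -0.5]
gripper_width: 0.0854
```

```bash
python3 look.py w13
```

```text
tcp [ 0.5485 -0.3649  0.2007] yaw -180.0 tilt [-0.001  0.001 -1.   ] w 0.0854 F [-0.1 -0.1 -0.1] t 18.02
```

View pics/w13.png

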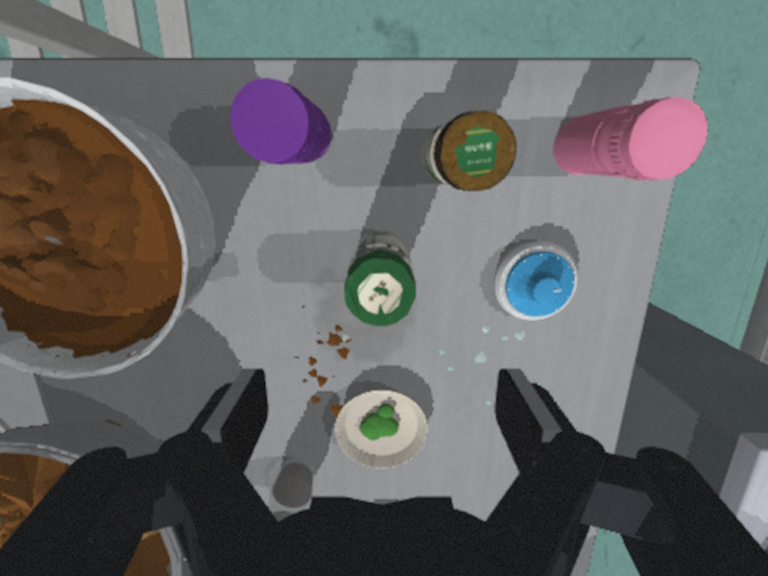

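```bash
python3 - <<'E'
import pickle
from h import *
c=pickle.load(open("w13.pkl","rb"))
for n,u,v,z in [("green",380,288,.106),("black",475,151,.105),("pan",187,270,.1),("timer",537,280,.02)]:
    print(n,px(c,u/1.5,v/1.5,z).round(4))
from bench import *
go(observe(),(.5485,-.366,.055,180))
E
```

```text
green [ 0.549  -0.3706  0.106 ]
black [ 0.4955 -0.451   0.105 ]
pan [ 0.6705 -0.3807  0.1   ]
timer [ 0.4165 -0.3499  0.02  ]
tcp [ 0.5485 -0.3649  0.2007] yaw -180.0 tilt [-0.001  0.001 -1.   ] w 0.0854 F [-0.1 -0.1 -0.1] t 18.02
(0.5485, -0.366, 0.055, 180) -> [  1.3  -0.2 145.7] spin 0.0
```

>>> apply_moves([
  [[-1,4,0,25,0],[-1,4,0,65,0],[-1,4,0,100,0],[-1,4,0,130,0],[-1,4,0,146,0],[-1,4,0,146,0],[-0.6,4,0,146,0],[-0.2,4,0,146,0]],
])

```text
time_s: 19.02
ee_pos: [0.5496, -0.3711, 0.057]
tcp_rot: [0.0, -0.707, 0.707, -0.001]
force: [0.2, -0.9, -0.2]
gripper_width: 0.0522
```

>>> apply_moves([
  [[0.3,0,0,0,0],[0.3,0,0,0,0],[0.3,0,0,0,0],[0.3,0,0,-10,0],[0.3,0,0,-40,0],[0.3,0,0,-80,0],[0.3,0,0,-80,0]],
])

```text
time_s: 19.9
ee_pos: [0.5507, -0.372, 0.1397]
tcp_rot: [0.0, -0.707, 0.707, -0.004]
force: [0.6, 0.5, -0.9]
gripper_width: 0.0442
```

```bash
python3 look.py w14
```

```text
tcp [ 0.5497 -0.3712  0.1373] yaw 180.0 tilt [ 0.003 -0.002 -1.   ] w 0.0442 F [-0.4  0.7 -2.3] t 19.95
```

View pics/w14.png

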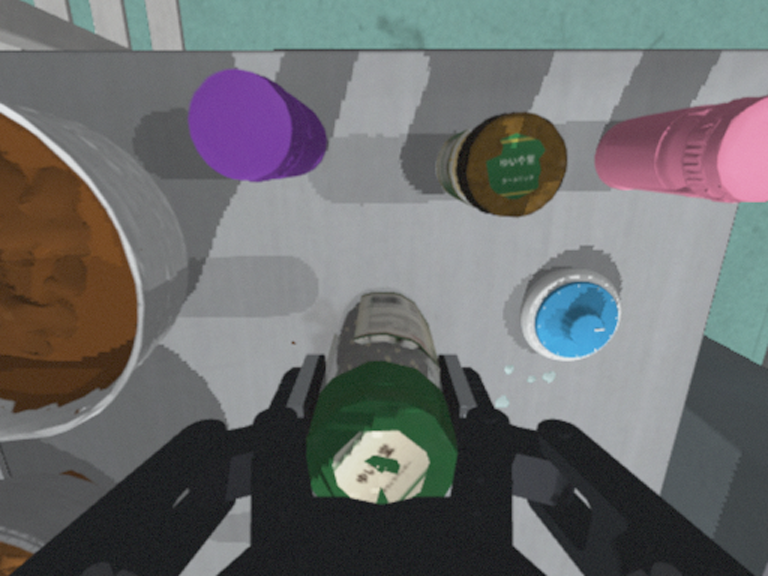

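>>> apply_moves([
  [[0.3,-15,-7,0,0],[0.3,-50,-25,0,0],[0.3,-95,-47,0,0],[0.3,-135,-67,0,0],[0.3,-162,-80,0,0],[0.3,-173,-86,0,0],[0.3,-173,-86,0,0],[0.3,-173,-86,0,0]],
])

```text
time_s: 20.95
ee_pos: [0.634, -0.1982, 0.1349]
tcp_rot: [-0.0, -0.706, 0.708, 0.0]
force: [0.9, -1.9, -1.4]
gripper_width: 0.0437
```

```bash
python3 look.py w15; python3 - <<'E'
from bench import *
from h import *
go(observe(),(.635,-.198,.058,180))
E
```

```text
tcp [ 0.6341 -0.1985  0.135 ] yaw 179.9 tilt [-0.001 -0.    -1.   ] w 0.0439 F [-0.4  0.5 -1.1] t 21.0
tcp [ 0.6341 -0.1985  0.135 ] yaw 179.9 tilt [-0.001 -0.    -1.   ] w 0.0439 F [-0.4  0.5 -1.1] t 21.0
(0.635, -0.198, 0.058, 180) -> [-0.5 -1.  77. ] spin -0.1
```

View pics/w15.png

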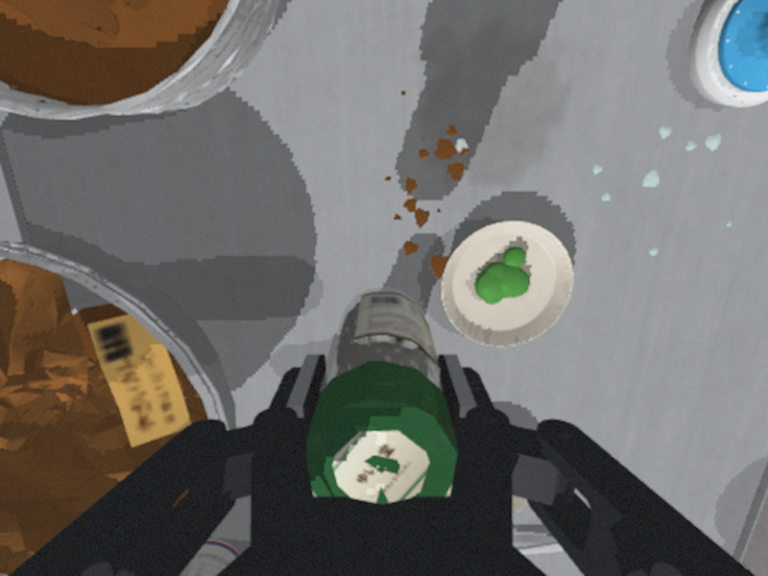

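>>> apply_moves([
  [[0.3,0,-1,20,0],[0.3,0,-1,45,0],[0.3,0,-1,64,0],[0.3,0,-1,73,0],[0.3,0,-1,77,0],[0.3,0,-1,79,0],[0.3,0,-1,79,0]],
])

```text
time_s: 21.88
ee_pos: [0.6362, -0.1976, 0.0572]
tcp_rot: [0.0, -0.707, 0.707, -0.001]
force: [-1.6, -0.6, -1.3]
gripper_width: 0.0439
```

```bash
python3 look.py w16
```

```text
tcp [ 0.6363 -0.1976  0.0571] yaw 180.0 tilt [ 0.001 -0.    -1.   ] w 0.0439 F [-0.3 -0.1  0.7] t 21.93
```

View pics/w16.png

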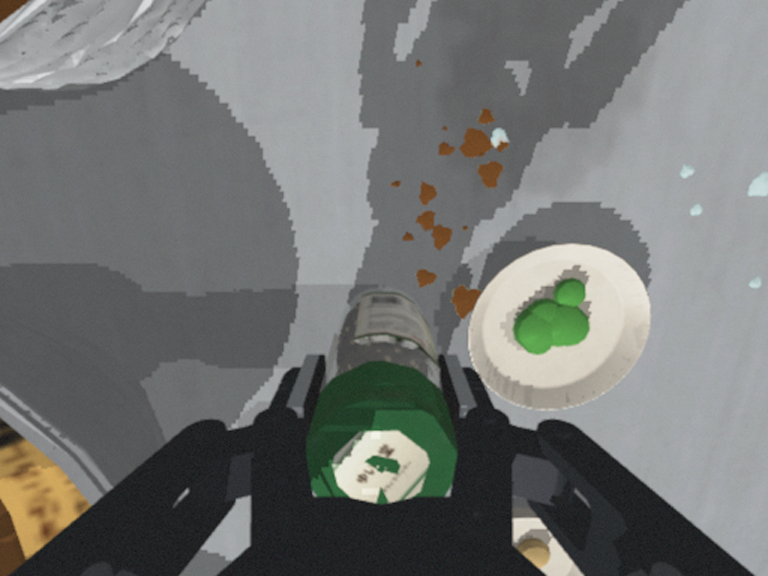

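>>> apply_moves([
  [[0.3,0,0,1.5,0],[0.3,0,0,1.5,0],[0,0,0,1.5,0],[-0.2,0,0,1.5,0],[-0.5,0,0,1.5,0],[-0.5,0,0,1.5,0],[-0.5,0,0,-5,0],[-0.5,0,0,-25,0]],
])

```text
time_s: 22.92
ee_pos: [0.6346, -0.1969, 0.0804]
tcp_rot: [-0.001, -0.707, 0.707, 0.001]
force: [-0.2, 0.1, -0.4]
gripper_width: 0.0642
```

>>> apply_moves([
  [[-0.5,0,0,-50,0],[-0.5,0,0,-90,0],[-0.5,0,0,-115,0],[-0.5,0,0,-120,0],[-0.7,0,0,-120,0],[-1,0,0,-120,0]],
])

```text
time_s: 23.68
ee_pos: [0.6348, -0.197, 0.1995]
tcp_rot: [-0.001, -0.707, 0.707, 0.001]
force: [-0.3, 0.6, -0.5]
gripper_width: 0.0855
```

```bash
python3 look.py w17;python3 - <<'E'
from bench import *
from h import *
go(observe(),(.495,-.450,.20,180),(.495,-.450,.20,90))
E
```

```text
tcp [ 0.6348 -0.197   0.1995] yaw 180.0 tilt [-0.003  0.001 -1.   ] w 0.0855 F [-0.1  0.5  0.3] t 23.73
tcp [ 0.6348 -0.197   0.1995] yaw 180.0 tilt [-0.003  0.001 -1.   ] w 0.0855 F [-0.1  0.5  0.3] t 23.73
(0.495, -0.45, 0.2, 180) -> [253.1 139.7  -0.4] spin -0.0
(0.495, -0.45, 0.2, 90) -> [253.1 139.7  -0.4] spin 90.0
```

View pics/w17.png

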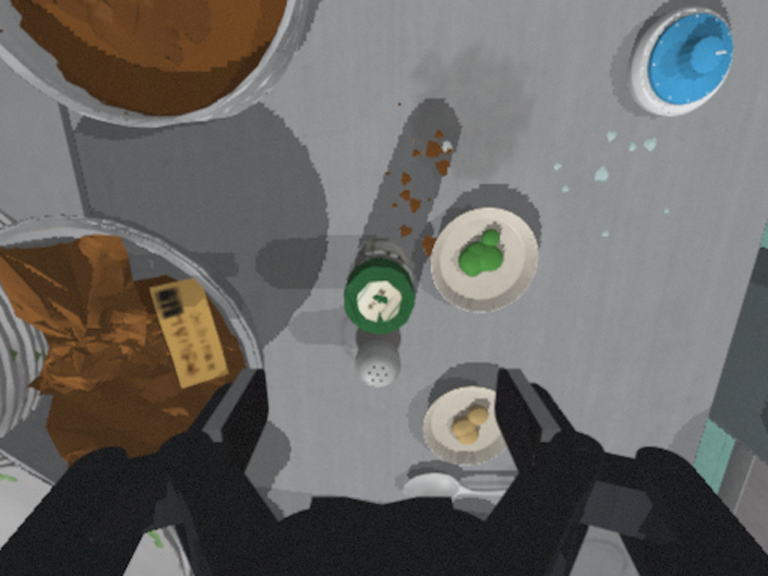

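>>> apply_moves([
  [[-1,15,15,0,0],[-1,55,50,0,0],[-1,100,85,0,0],[-1,150,115,0,0],[-1,200,135,0,0],[-1,235,140,0,0],[-1,253,140,0,0],[-1,253,140,0,0]],
])

```text
time_s: 24.72
ee_pos: [0.4938, -0.4518, 0.2004]
tcp_rot: [-0.0, -0.706, 0.708, 0.001]
force: [0.7, -0.7, -0.6]
gripper_width: 0.0853
```

>>> apply_moves([
  [[-1,0,0,0,0],[-1,0,0,10,0],[-1,0,0,10,0]],
])

```text
time_s: 25.1
ee_pos: [0.4952, -0.4488, 0.19]
tcp_rot: [-0.0, 0.707, -0.707, -0.001]
force: [0.5, 1.0, 0.1]
gripper_width: 0.0855
```

```bash
python3 look.py w18; python3 - <<'E'
import pickle
from h import *
c=pickle.load(open("w17.pkl","rb"))
for n,u,v,z in [("green",379,298,.106),("salt",378,367,.088),("broFar",430,260,.02),("broNear",538,258,.02),("T",489,207,.02),("B",487,311,.02)]:
    print(n,px(c,u/1.5,v/1.5,z).round(4))
E
```

```text
tcp [ 0.4954 -0.4491  0.1905] yaw -180.0 tilt [-0.001  0.001 -1.   ] w 0.0855 F [-0.7 -0.7 -0.2] t 25.15
green [ 0.6361 -0.1961  0.106 ]
salt [ 0.637  -0.1376  0.088 ]
broFar [ 0.5939 -0.1994  0.02  ]
broNear [ 0.5046 -0.2009  0.02  ]
T [ 0.5487 -0.2425  0.02  ]
B [ 0.5429 -0.154   0.02  ]
```

View pics/w18.png

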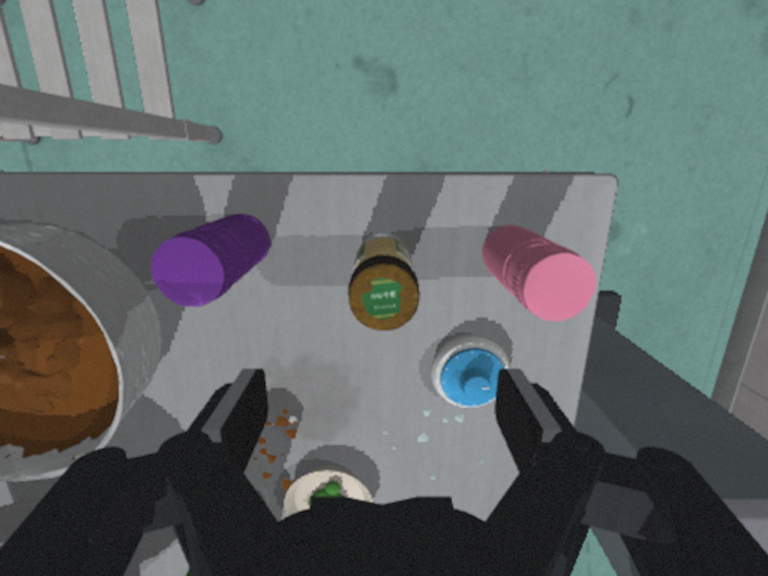

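```bash
python3 - <<'E'
import pickle
from h import *
c=pickle.load(open("w18.pkl","rb"))
for n,u,v,z in [("black",384,292,.105)]:
    print(n,px(c,u/1.5,v/1.5,z).round(4))
from bench import *
go(observe(),(.4945,-.453,.055,180))
E
```

```text
black [ 0.4935 -0.4546  0.105 ]
tcp [ 0.4954 -0.4491  0.1905] yaw -180.0 tilt [-0.001  0.001 -1.   ] w 0.0855 F [-0.7 -0.7 -0.2] t 25.15
(0.4945, -0.453, 0.055, 180) -> [  4.1   0.8 135.5] spin 0.0
```

>>> apply_moves([
  [[-1,4,1,25,0],[-1,4,1,65,0],[-1,4,1,100,0],[-1,4,1,125,0],[-1,4,1,135.5,0],[-1,4,1,135.5,0],[-0.6,4,1,135.5,0],[-0.2,4,1,135.5,0]],
])

```text
time_s: 26.15
ee_pos: [0.4953, -0.4551, 0.0572]
tcp_rot: [-0.0, -0.707, 0.707, -0.001]
force: [0.2, 0.2, -0.6]
gripper_width: 0.0521
```

>>> apply_moves([
  [[0.3,0,0,0,0],[0.3,0,0,0,0],[0.3,0,0,0,0],[0.3,0,0,-10,0],[0.3,0,0,-40,0],[0.3,0,0,-80,0],[0.3,0,0,-90,0],[0.3,0,0,-90,0]],
])

```text
time_s: 27.15
ee_pos: [0.4949, -0.4546, 0.1461]
tcp_rot: [0.0, -0.707, 0.707, -0.001]
force: [0.7, 0.5, -1.2]
gripper_width: 0.0426
```

```bash
python3 look.py w19; python3 - <<'E'
from bench import *
from h import *
go(observe(),(.45,-.2,.145,180),(.45,-.02,.145,180),(.631,.1315,.145,180))
E
```

```text
tcp [ 0.4943 -0.4539  0.1448] yaw 180.0 tilt [-0.001  0.001 -1.   ] w 0.0425 F [-1.9 -0.  -1.5] t 27.2
tcp [ 0.4943 -0.4539  0.1448] yaw 180.0 tilt [-0.001  0.001 -1.   ] w 0.0425 F [-1.9 -0.  -1.5] t 27.2
(0.45, -0.2, 0.145, 180) -> [-2.539e+02  4.440e+01  1.000e-01] spin -0.0
(0.45, -0.02, 0.145, 180) -> [-4.339e+02  4.450e+01  3.000e-01] spin -0.0
(0.631, 0.1315, 0.145, 180) -> [-5.855e+02 -1.364e+02  3.000e-01] spin -0.0
```

View pics/w19.png

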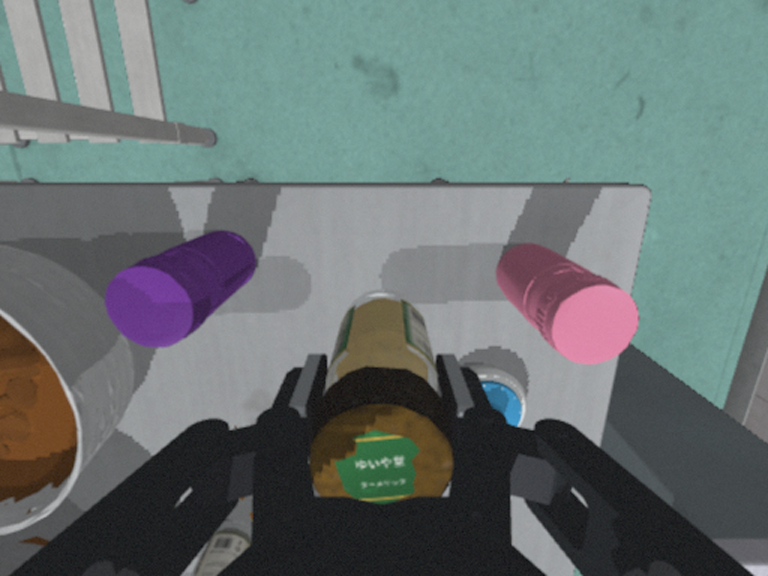

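>>> apply_moves([
  [[0.3,-15,3,0,0],[0.3,-55,12,0,0],[0.3,-105,22,0,0],[0.3,-160,32,0,0],[0.3,-215,41,0,0],[0.3,-270,45,0,0],[0.3,-325,45,0,0],[0.3,-380,35,0,0]],
])

```text
time_s: 28.2
ee_pos: [0.4575, -0.0721, 0.144]
tcp_rot: [-0.001, -0.707, 0.708, 0.002]
force: [1.4, -0.1, -0.6]
gripper_width: 0.0429
```

>>> apply_moves([
  [[0.3,-40,-25,0,0],[0.3,-80,-60,0,0],[0.3,-120,-95,0,0],[0.3,-155,-130,0,0],[0.3,-185,-155,0,0],[0.3,-200,-168,0,0],[0.3,-206,-171,0,0],[0.3,-206,-171,0,0]],
])

```text
time_s: 29.2
ee_pos: [0.6297, 0.1315, 0.1444]
tcp_rot: [-0.001, -0.707, 0.707, 0.001]
force: [1.4, -0.1, -1.6]
gripper_width: 0.0425
```

```bash
python3 look.py w20; python3 - <<'E'
from bench import *
from h import *
go(observe(),(.631,.1315,.057,180))
E
```

```text
tcp [0.6297 0.1311 0.1449] yaw 180.0 tilt [-0.002 -0.    -1.   ] w 0.0423 F [ 0.3 -0.2 -0.4] t 29.25
tcp [0.6297 0.1311 0.1449] yaw 180.0 tilt [-0.002 -0.    -1.   ] w 0.0423 F [ 0.3 -0.2 -0.4] t 29.25
(0.631, 0.1315, 0.057, 180) -> [-0.5 -1.5 87.9] spin -0.0
```

View pics/w20.png

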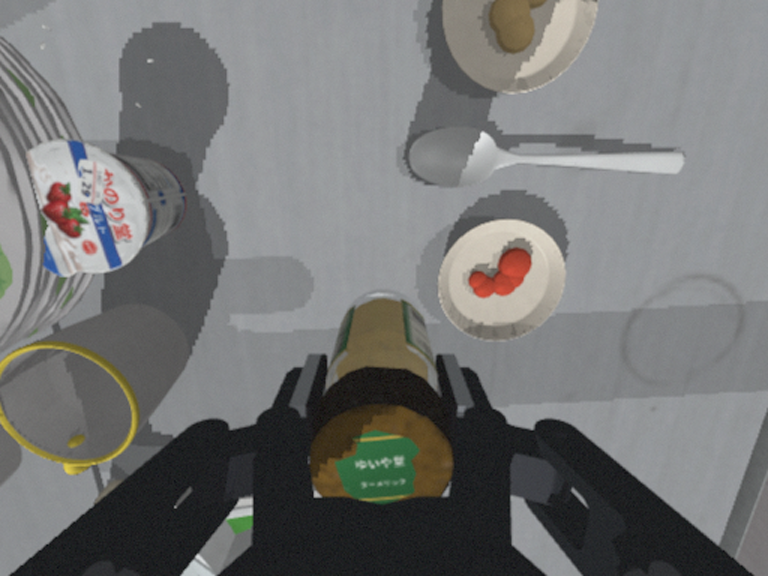

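```bash
python3 - <<'E'
import pickle
from h import *
c=pickle.load(open("w20.pkl","rb"))
for n,u,v,z in [("far",439,280,.02),("near",565,280,.02),("T",504,219,.02),("B",502,340,.02),("tip",408,155,.008),("hand",684,162,.006),("mug",138,410,.09),("tray",203,510,.06)]:
    print(n,px(c,u/1.5,v/1.5,z).round(4))
E
```

```text
far [0.5891 0.1297 0.02  ]
near [0.501  0.1299 0.02  ]
T [0.5478 0.0875 0.02  ]
B [0.5408 0.1758 0.02  ]
tip [0.6117 0.047  0.008 ]
hand [0.4262 0.0517 0.006 ]
mug [0.7698 0.1866 0.09  ]
tray [0.7599 0.2927 0.06  ]
```

>>> apply_moves([
  [[0.3,0,-2,20,0],[0.3,0,-2,50,0],[0.3,0,-2,72,0],[0.3,0,-2,82,0],[0.3,0,-2,86,0],[0.3,0,-2,88,0],[0.3,0,-2,89,0],[0.3,0,-2,89,0]],
])

```text
time_s: 30.25
ee_pos: [0.6333, 0.1317, 0.0574]
tcp_rot: [0.0, -0.707, 0.707, -0.0]
force: [0.1, -0.7, -2.1]
gripper_width: 0.0423
```

>>> apply_moves([
  [[0.3,0,0,1,0],[0.3,0,0,1,0],[0,0,0,1,0],[-0.2,0,0,1,0],[-0.5,0,0,1,0],[-0.5,0,0,1,0],[-0.5,0,0,-5,0],[-0.5,0,0,-25,0]],
])

```text
time_s: 31.25
ee_pos: [0.6317, 0.1315, 0.081]
tcp_rot: [-0.001, -0.707, 0.707, 0.001]
force: [-1.5, 0.4, 0.2]
gripper_width: 0.0642
```

>>> apply_moves([
  [[-0.5,0,0,-50,0],[-0.5,0,0,-90,0],[-0.5,0,0,-125,0],[-0.5,0,60,-135,0],[-0.5,0,120,-135,0],[-0.5,0,180,-135,0],[-0.5,0,200,-135,0],[-0.5,0,200,-135,0]],
])

```text
time_s: 32.25
ee_pos: [0.4316, 0.1318, 0.2175]
tcp_rot: [-0.0, 0.707, -0.707, 0.0]
force: [0.7, -0.5, 0.4]
gripper_width: 0.0643
```

```bash
python3 look.py w21; python3 - <<'E'
from bench import *
from h import *
go(observe(),(.25,.40,.3,180))
E
```

```text
tcp [0.4332 0.1319 0.2175] yaw 180.0 tilt [ 0.002  0.    -1.   ] w 0.064 F [ 0.2  0.9 -0.5] t 32.3
tcp [0.4332 0.1319 0.2175] yaw 180.0 tilt [ 0.002  0.    -1.   ] w 0.064 F [ 0.2  0.9 -0.5] t 32.3
(0.25, 0.4, 0.3, 180) -> [-268.1  183.1  -82.7] spin -0.0
```

View pics/w21.png

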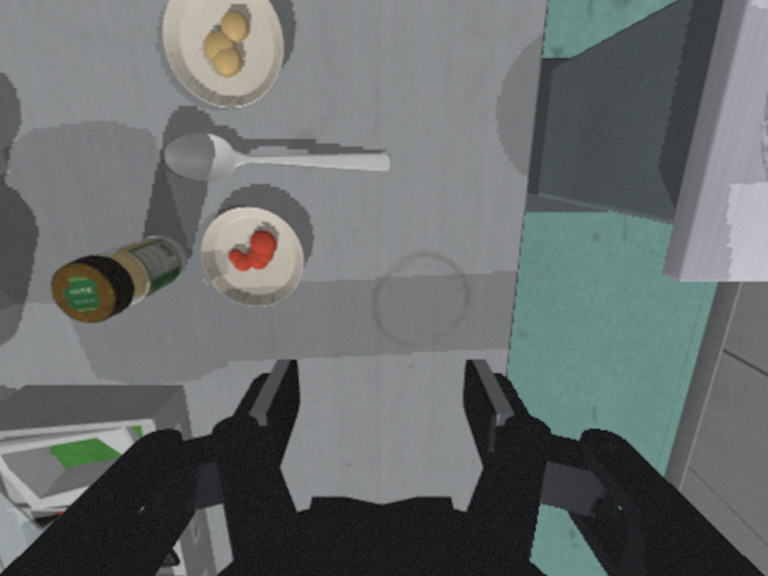

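Everything stands. I'll move the arm aside to the left for a clear top view.

>>> apply_moves([
  [[-0.5,-35,5,-10,0],[-0.5,-80,20,-20,0],[-0.5,-130,40,-20,0],[-0.5,-180,65,-20,0],[-0.5,-230,95,-20,0],[-0.5,-270,120,-20,0],[-0.5,-300,150,-20,0],[-0.5,-320,170,-20,0]],
])

```text
time_s: 33.3
ee_pos: [0.263, 0.4545, 0.2367]
tcp_rot: [-0.001, 0.707, -0.707, -0.0]
force: [0.4, -0.9, 0.5]
gripper_width: 0.064
```

>>> apply_moves([
  [[-0.5,0,0,0,0],[-0.5,0,0,0,0]],
])

```text
time_s: 33.55
ee_pos: [0.2642, 0.4521, 0.2367]
tcp_rot: [0.0, -0.707, 0.707, -0.0]
force: [0.5, -0.1, 0.2]
gripper_width: 0.0639
```

```bash
python3 look.py t22 top; python3 look.py s22 scene; python3 - <<'E'
import pickle
from h import *
c=pickle.load(open("t22.pkl","rb"));crop(c,180,150,330,240,5,"t22c.png")
crop(pickle.load(open("s22.pkl","rb")),180,130,340,270,5,"s22c.png")
E
```

```text
tcp [0.2642 0.4518 0.2367] yaw 179.9 tilt [ 0.001 -0.    -1.   ] w 0.0641 F [-0.1 -0.9  0.5] t 33.6
tcp [0.2642 0.4515 0.2368] yaw 179.9 tilt [ 0. -0. -1.] w 0.0643 F [-0.1  0.4 -0.1] t 33.65
```

View pics/t22.png

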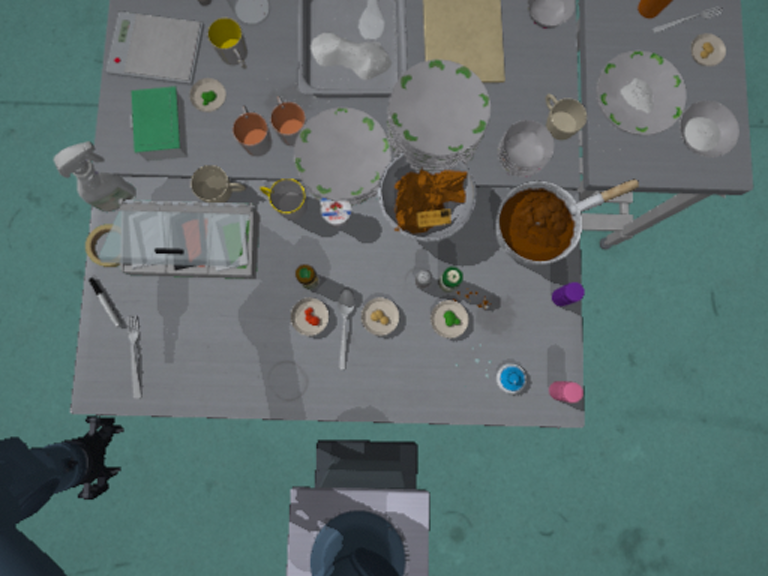

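View pics/t22c.png

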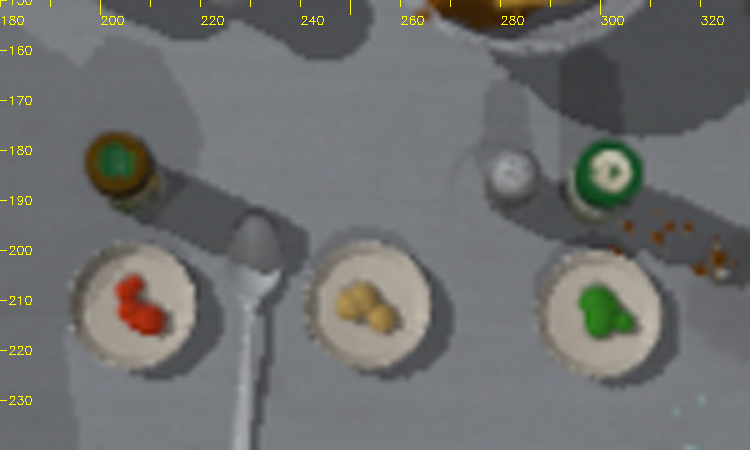

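View pics/s22c.png

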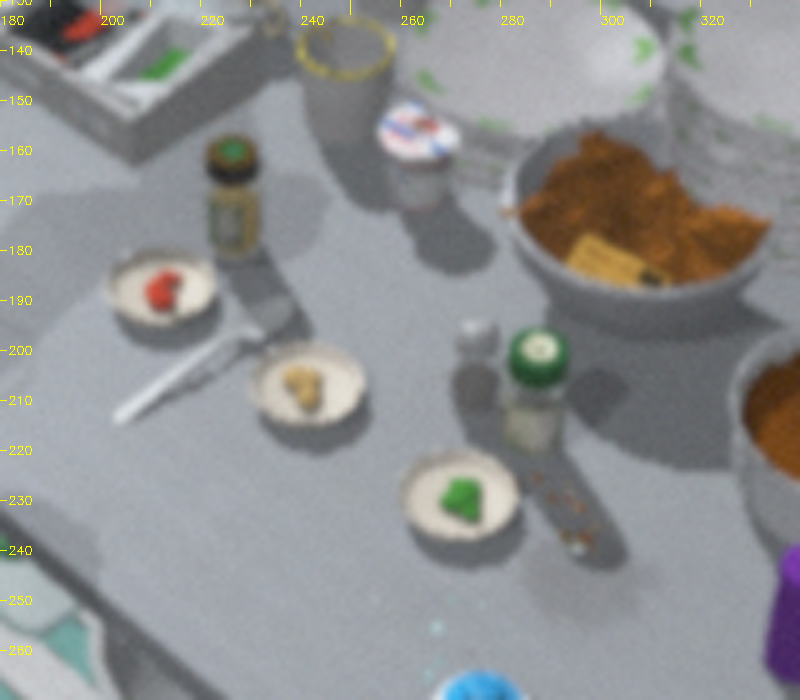

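```bash
python3 - <<'E'
import pickle
from h import *
c=pickle.load(open("t22.pkl","rb"))
P={n:px(c,u,v,z) for n,u,v,z in [("tom",206.8,211.2,.02),("pot",253.5,210.8,.02),("bro",299.9,212.8,.02),("black",203.8,182.4,.105),("green",301.6,184.8,.106),("salt",282.2,184.6,.088)]}
for a,b in [("black","tom"),("green","bro"),("salt","bro"),("salt","green")]: print(a,b,(P[a]-P[b])[:2].round(4))
crop(c,215,180,290,260,7,"sp.png")
E
```

```text
black tom [0.0884 0.0039]
green bro [0.086  0.0062]
salt bro [0.0877 0.0697]
salt green [0.0017 0.0635]
```

View pics/sp.png

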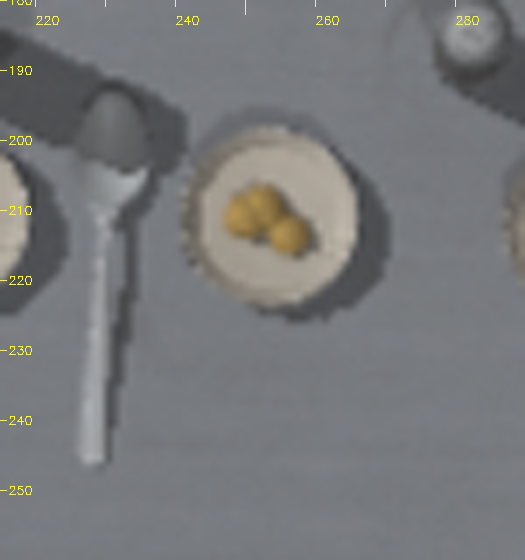

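All measured values lie well inside the limits, and the dishes, timer and tub are unmoved, so I'm handing in.

```bash
python3 -c "
from bench import *
print(observe()['qd'].round(3));print(hand_in())"
```

```text
[-0.003 -0.007 -0.008  0.001  0.003  0.002]
the job is handed in; nothing more can be done
None
```

I set out all four pieces and handed the job in at about 34 s of the 115 s allowed; `hand_in()` gives no verdict. My last measurements put everything inside the limits. The arm was clear of the table, and no measured wrist force passed about 6 N.

| Piece | Placed relative to | Away from robot (mm) | Left (mm) | Camera |
|---|---|---|---|---|
| Black-capped jar | tomato dish | 88 | 4 | top, at the end |
| Green-capped jar | broccoli dish | 86 | 6 | top, at the end |
| Salt shaker | broccoli dish | 88 | 70 | top, at the end |
| Spoon's middle | potato dish | −29 | 82 | wrist, after placing |

- **Shaker to green jar:** the top camera gives 64 mm between centres. An earlier wrist picture gave 58 mm, so the two disagree by 6 mm; both are within 50 to 85 mm.
- **Spoon:** it lies bowl up, bowl away from the robot, about 1.3° off straight. I set it 29 mm towards the robot on purpose, so the fingers cleared the dishes on either side. The final top picture still shows it in place, though I did not measure it again there.
- **Upright and undisturbed:** I judged these from the final pictures. The jars and shaker look upright. The dishes measured within about 1 mm of where they started; the timer and tub I checked by eye only.

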